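Tip the battery pack over the sill and seat it in its charging dock

ROBOT

A 7-joint arm with a two-finger parallel gripper is mounted at the origin on a cart in front of the work surface, level with it; the furniture and walls round the work are solid. World frame = base frame: x ahead of the robot, y to its left, z up, the work surface at z = 0. Lengths are in m, angles in rad, forces in N, time in s.
With the tool pointing down it reaches from about 0.425 to 1.025 m from the base axis. Payload 9.4 kg.
Tool frame: the origin (TCP) lies between the finger pads; the fingertips stand 8 mm ahead of it and the grasp point (between the pads) lies 11 mm behind it; z points along the fingers, y is the line along which they close (so a half turn about z gives the same grasp; the last joint's range is limited). The gripper opens to 93 mm and grips with 3 to 60 N. Pads are 15 mm wide; open, the fingers measure 128 mm over their backs; the gripper's body (75 mm by 188 mm) begins 65 mm behind the grasp point.
Start: joints at [-1.312, 0.599, -0.003, 1.599, 0.002, 0.943, -0.08], TCP at [0.239, 0.685, 0.227] pointing down, gripper open.
Joint ranges: [-2.57, 2.57], [-0.35, 1.97], [-1.29, 1.29], [0.11, 2.56], [-1.05, 4.19], [0.11, 1.86], [-2.63, 2.63]. Speed limits (rad/s): [2.22, 2.22, 3.01, 3.01, 3.14, 3.14, 3.14].

INTERFACE

Orientations are given as a 3x3 rotation matrix whose columns are the frame's x, y, z axes.
In Python, from bench import bot gives the robot as it stands.
- The arm moves only by the tool step_arm, never from a script. Its argument "increments" is text: rows parted by semicolons, each of 7 numbers parted by spaces: the turn, a rotation vector about the tool's x, y, z in degrees, then the shift along the tool's x, y, z in mm, then the closure, from 0 (fully open) to 1 (shut). A call has 1 to 20 rows; each row is the pose to reach, as a shift and turn from the pose commanded when the call began, along the tool's axes at that moment; what a row does not reach only later rows make up. A row lasts 1/12 s, in which the tool goes at most 41.7 mm and 7.16 degrees, less where a joint would pass 70% of its speed; a pose out of reach is approached as far as the arm can. A call with a gripper value outside its range is refused whole. The fingers move at their own pace and stop on an object; the grip force is fixed at half the most. Time passes only in rows, so rows that repeat a pose let the fingers close. It gives the time, the measured TCP pose, the force, the opening and the grip force at its end, in the units of the state.
- bot.state(): the state, without advancing time (a new reading comes with each control period).
- bot.capture(name): name is "scene" or "top" or "wrist"; returns the picture (480x640x3 uint8, blue, green, red); there is no depth.
- bot.camera_params(name): a dict with "vertical_fov" (degrees; the focal length in pixels is half the picture's height over the tangent of half this angle, whatever the lens; pixels are square), "cx", "cy" (the principal point, pixels), "R" (3x3) and "t" (3): a world point X has camera coordinates R X + t. Camera axes: x right, y down, z forward; pixel columns grow to the right and rows downward; lengths in m; the calibration is good to about 2 mm. A picture is of the moment at which its call begins: read the wrist's pose just before it. camera_params takes no time and is no camera call; for the wrist camera it gives the pose at the moment of the call.
- bot.close_job(): hands the job in; it is judged then, once.
The state is a dict: "time_s": time; "joint_pos": joint angles; "joint_vel": joint speeds; "joint_efforts": joint torques, N m; "tcp_pos": TCP position; "tool_rot": TCP orientation; "force": force on the tool from outside, world axes, zero at the start; "wrist_torque": the same for the moment, N m; "finger_gap": opening from 0.0 (shut) to 1.0 (fully open); "finger_force": force on a finger pad.
Only numpy, scipy, OpenCV 4.12 (cv2) and the standard library are available. Lean on these libraries where they do the work, as an engineer would, in place of code of your own. Each camera call takes 0.05 s, during which the arm holds its last target. There are 200 camera calls.

TASK

Put the spare battery pack on charge: it stands on end in front of the charging dock, so bring its foot square against the dock's low front sill and lean it over, contact end towards the bay, until it lies flat on the bed, easing it down all the way rather than letting it drop. Then slide it into the bay until it is fully home and the spring catch has snapped up behind it, feeling for the stop and never leaning hard on the contacts. Let go, and leave the things around the dock undisturbed.

Things in the scene. Friction and masses are not known exactly. Their poses are not given: they have to be found in the camera images.
- pack: battery pack: black plastic block with two grey bands, 140 long, 60 wide, 40 mm thick, about 0.5 kg. Starts upright on its tail on the counter, 10 to 30 mm in front of the dock's sill, not quite square to it. Origin: centre of the tail face (its foot). z runs 140 mm to the contact end, x is the thickness (towards the dock), y the width. Smooth sides; can be held lightly across the 60 mm
- pack_contacts (a point): middle of the pack's contact end (three brass strips), 140 mm from its origin; this end goes into the bay first
- dock: charging dock, fixed: flat grey bed 12 mm high, 112 mm wide, 246 mm long. Origin: on the counter, middle of the foot of its front edge; this upright 12 mm edge is the sill. x runs inward along the bed to the bay, y left, z up. The bed is open and flat up to x = 122 mm
- bay (a point): middle of the bay's mouth on the bed, at x = 145 mm of the dock. Two cheeks 30 mm above the bed flare in from 78 mm apart (x = 122 mm) to 64 mm here and on. Behind (dock x 202 to 230 mm) a connector head stands 50 mm above the bed. Head, contact block and catch are clamped in slots, up to 14 mm nearer or farther than stated, unreported: home must be felt
- contact_block (a joint): spring contact block on the head, pushed back along the bed by the pack's contact end, m: 0 is out (face at about dock x = 175 mm, 9 to 31 mm above the bed), about 0.010 with the pack home on the catch, 0.0122 at its hard stop. It pushes back with 3 N at first, 6 N at the end; the contacts bend above 20 N. Friction on the slick bed brings the push up to about 10 N before the stop
- catch_slot (a point): middle of the catch's slot, on the bed at dock x = 38 mm. A steel spring catch 24 mm wide stands 6 mm above the bed here; the lying pack's weight presses it flush, and it snaps up behind the tail once the tail has passed its inner face, at about dock x = 45 mm (up to 14 mm either way, with the head). About 2 mm of travel then remain to the contact block's hard stop
- padlock: brass padlock lying flat, 64x42x19 mm, loose bystander left of the dock, origin under its middle
- staples_box: orange card box of staples, 47x86x27 mm, loose bystander at the front left, origin under its middle
- box_cutter: yellow box cutter, 21x176x18 mm, loose bystander at the front right, origin under its middle
- glue_stick: yellow glue stick standing on its cap, 26 mm across, 90 mm tall, loose bystander at the right, origin under its middle
Not all that is in view belongs to the job. Leave any turquoise look-alike of the pack alone.

How it is judged:
On the way:
1. the pack lies flat on the dock's bed, contact end towards the bay (angle between pack's own z axis and vertical between 1.5 and 1.64 rad and z of pack in the frame of dock between 0.029 and 0.036 m and angle between the z axis of pack and the x axis of dock, either way round below 0.3 rad and x of pack in the frame of dock below 0.018 m and contact force between pack and dock above 0.5 N and x of pack_contacts in the frame of dock above 0.09 m), for 0.2 s.
At the end, for the whole second after the job is handed in: the pack lies flat on the bed, square in the bay (within 0.1 rad), contact end in, at rest and let go, with the sprung contact block still held back at least 8.5 mm by it, which only the catch behind its tail can do (value of joint contact_block above 0.0085 m and x of pack in the frame of dock between 0.028 and 0.063 m and z of pack in the frame of dock between 0.029 and 0.035 m and angle between the z axis of pack and the x axis of dock, either way round below 0.1 rad and angle between the y axis of pack and the y axis of dock, either way round below 0.1 rad and linear speed of pack below 0.02 m/s and x of pack_contacts in the frame of dock above 0.165 m); the robot touches nothing.
It fails at once if the contacts are pressed with more than 20 N (contact force between pack and contact_block above 20 N).
It fails at once if the pack is let drop: while leaning it turns faster than 6 rad/s (angle between pack's own z axis and vertical above 0.2 rad and angular speed of pack above 6 rad/s).
It fails at once if a bystander is moved by more than 25 mm (distance of any of padlock, staples_box, box_cutter, glue_stick from where it was at the start of the episode above 0.025 m).
It also fails if it takes over 72 s, if anything falls off the work surface, if the arm or the gripper's body presses on something with over 40 N, if the wrist force passes 120 N, or if a joint passes its speed limit or range.

## Working session

There is one attempt and no reset: what is moved stays moved. The work goes in short steps, Python scripts to look and compute and a tool call to move; the robot and the scene stay as the last step left them, time stands still between calls to the robot, and variables do not carry over. Pictures are saved under pics/ and viewed, at most 10 in all, crops included, and the job is handed in when it is done.

Besides the shell and the picture viewer there is one more tool, called after "Request:" as a command line: name --argument value ..., lists and objects as JSON in quotes. step_arm: Moves the arm, as the interface text tells. Its arguments: {"type":"object","properties":{"increments":{"type":"string"}},"required":["increments"]}

```bash
mkdir -p pics; ls
python3 - <<'E'
from bench import bot
import cv2
for n in ("scene","top"):
    cv2.imwrite(f"pics/{n}0.png",bot.capture(n))
    p=bot.camera_params(n);print(n,p)
s=bot.state();print(s['time_s'],s['tcp_pos'],s['tool_rot'],s['force'],s['finger_gap'])
E
```

```text
pics
scene {'vertical_fov': 50.09288699357376, 'cx': 320.7213645796679, 'cy': 234.50602466526806, 'R': array([[ 0.90385377, -0.42781211,  0.00501532],
       [-0.35721924, -0.76105743, -0.54146654],
       [ 0.23546289,  0.48761501, -0.84070734]]), 't': array([-0.48321919,  0.28011147,  0.95794412])}
top {'vertical_fov': 47.86496623787379, 'cx': 314.64825962519416, 'cy': 239.20514224388555, 'R': array([[-2.63320215e-02, -9.99651299e-01, -1.97604547e-03],
       [-9.97622275e-01,  2.64044136e-02, -6.36600606e-02],
       [ 6.36900386e-02,  2.95048892e-04, -9.97969685e-01]]), 't': array([0.01999821, 0.52518345, 1.07941631])}
0.1 [0.23879816 0.6840894  0.22582615] [[-9.44160896e-01  3.29484608e-01 -3.09371477e-04]
 [ 3.29484718e-01  9.44159938e-01 -1.35329483e-03]
 [-1.53793663e-04 -1.37966123e-03 -9.99999036e-01]] [ 0.08880094 -0.16442212  0.14986168] 1.0019624321643488
```

View pics/scene0.png

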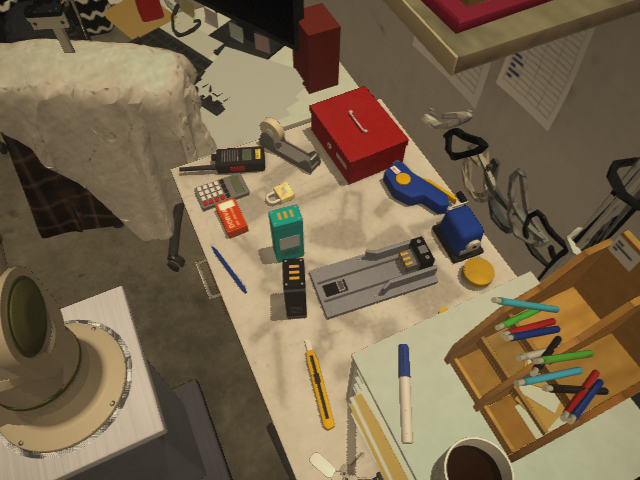

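View pics/top0.png

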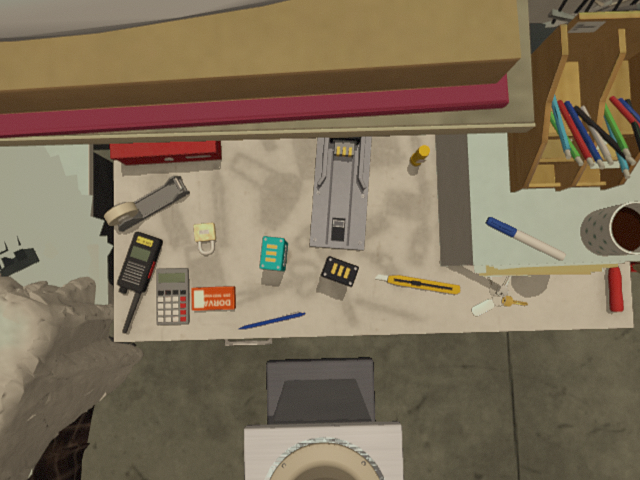

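The scene shows the black pack at scene (294,288) / top (339,272). The dock is behind it, at scene (375,278) / top (340,195), and a shelf overhangs its far end. Things that could be taken for the pack: the turquoise look-alike at scene (287,232) / top (273,252), and the black radio at top (138,262). By the description I choose the black block with brass strips, and check it in one close crop.

Run:
```python
import cv2,numpy as np
t=cv2.imread("pics/top0.png")[130:310,300:400]
s=cv2.imread("pics/scene0.png")[220:330,265:445]
a=cv2.resize(t,None,fx=3.3,fy=3.3,interpolation=cv2.INTER_CUBIC)
b=cv2.resize(s,None,fx=4.4,fy=4.4,interpolation=cv2.INTER_CUBIC)
cv2.imwrite("pics/tc.png",a);cv2.imwrite("pics/sc.png",b);print(a.shape,b.shape)
```

```text
(594, 330, 3) (484, 792, 3)
```

View pics/tc.png

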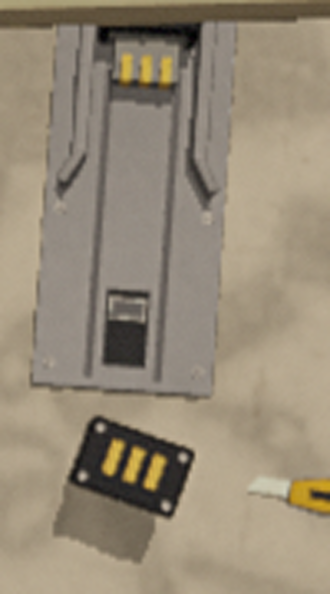

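View pics/sc.png

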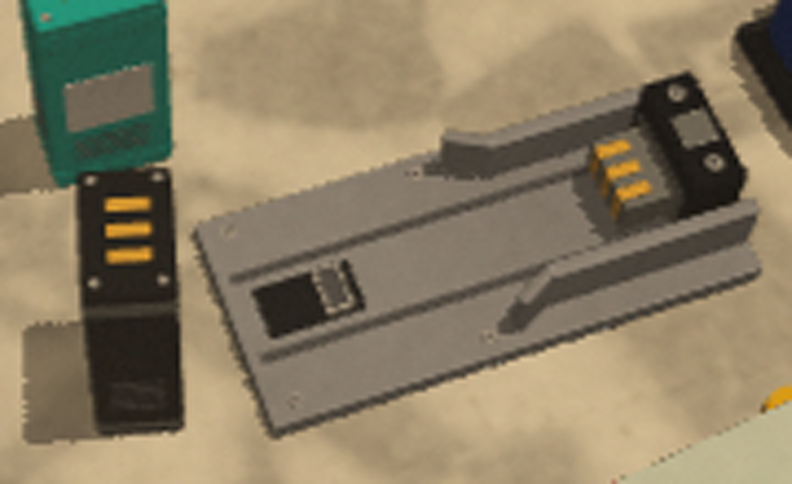

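The crops confirm the black pack with three brass strips. Crop pixels:
- **Top, pack's top face:** (97,415), (194,455), (172,518), (70,482).
- **Top, dock bed front corners:** (33,383), (213,394).
- **Scene, pack's top face:** (77,172), (170,168), (178,300), (85,305).

```bash
cat > h.py <<'E'
import numpy as np
from bench import bot
def ray(n,u,v,z):
    p=bot.camera_params(n);f=240/np.tan(np.radians(p['vertical_fov'])/2)
    d=p['R'].T@np.array([(u-p['cx'])/f,(v-p['cy'])/f,1]);c=-p['R'].T@p['t']
    return c+d*(z-c[2])/d[2]
T=lambda u,v,z:ray("top",300+(u+.5)/3.3-.5,130+(v+.5)/3.3-.5,z)
S=lambda u,v,z:ray("scene",265+(u+.5)/4.4-.5,220+(v+.5)/4.4-.5,z)
E
python3 - <<'E'
from h import *
np.set_printoptions(precision=4,suppress=True)
P=np.array([T(*q,.14) for q in[(97,415),(194,455),(172,518),(70,482)]]);print(P,P.mean(0))
Q=np.array([S(*q,.14) for q in[(77,172),(170,168),(178,300),(85,305)]]);print(Q,Q.mean(0))
for A in(P,Q):
    print([np.linalg.norm(A[i]-A[i-1]) for i in range(4)],[np.degrees(np.arctan2(*(A[i]-A[i-1])[1::-1])) for i in range(4)])
print('dock top: FL,FR,mid',T(33,383,.012),T(213,394,.012),'left edge far',T(55,24,.012),'right far',T(237,24,.012))
print('cheek tips L,R at z.012/.042',T(60,190,.012),T(210,203,.012))
print('dock scene FL,FR',S(194,228,.012),S(273,432,.012),'back R',S(760,270,.012))
print('catch',[T(*q,.012) for q in[(107,290),(150,292),(104,362),(146,367)]],[T(*q,.018) for q in[(107,290),(150,292),(107,320),(147,322)]])
print('contact block lower front edge',S(590,165,.021),S(622,215,.021))
print('head front top L, R', S(640,85,.062),S(690,190,.062))
print('block top front T',T(112,85,.043),T(178,85,.043))
p=bot.camera_params('scene');print('cams',-p['R'].T@p['t'])
p=bot.camera_params('top');print('cams',-p['R'].T@p['t'])
E
```

```text
[[ 0.4878 -0.019   0.14  ]
 [ 0.4647 -0.071   0.14  ]
 [ 0.431  -0.058   0.14  ]
 [ 0.4519 -0.0033  0.14  ]] [ 0.4589 -0.0378  0.14  ]
[[ 0.4537 -0.0031  0.14  ]
 [ 0.4898 -0.0178  0.14  ]
 [ 0.4673 -0.0754  0.14  ]
 [ 0.4324 -0.0615  0.14  ]] [ 0.4608 -0.0395  0.14  ]
[np.float64(0.03922917751789998), np.float64(0.05695621525506431), np.float64(0.036180673630097776), np.float64(0.05859225419366724)] [np.float64(-23.538215338119933), np.float64(-113.93958216878808), np.float64(158.95822989427802), np.float64(69.08717457075234)]
[np.float64(0.06221829599122284), np.float64(0.03892575223219055), np.float64(0.061809297259453194), np.float64(0.03756536115289259)] [np.float64(69.97235100261436), np.float64(-22.313573137166486), np.float64(-111.27581303389536), np.float64(158.25019890717255)]
dock top: FL,FR,mid [0.5128 0.0166 0.012 ] [ 0.5031 -0.094   0.012 ] left edge far [ 0.7369 -0.0029  0.012 ] right far [ 0.7338 -0.1165  0.012 ]
cheek tips L,R at z.012/.042 [ 0.6323 -0.0032  0.012 ] [ 0.6217 -0.096   0.012 ]
dock scene FL,FR [0.5144 0.0163 0.012 ] [ 0.5031 -0.0941  0.012 ] back R [ 0.7467 -0.1177  0.012 ]
catch [array([ 0.5692, -0.0306,  0.012 ]), array([ 0.5673, -0.0571,  0.012 ]), array([ 0.5246, -0.0275,  0.012 ]), array([ 0.5209, -0.0533,  0.012 ])] [array([ 0.5686, -0.0304,  0.018 ]), array([ 0.5666, -0.0568,  0.018 ]), array([ 0.5501, -0.0299,  0.018 ]), array([ 0.5482, -0.0544,  0.018 ])]
contact block lower front edge [ 0.6991 -0.0379  0.021 ] [ 0.6991 -0.0681  0.021 ]
head front top L, R [ 0.7253 -0.0285  0.062 ] [ 0.7169 -0.0872  0.062 ]
block top front T [ 0.6906 -0.0361  0.043 ] [ 0.6895 -0.0761  0.043 ]
cams [ 0.3113 -0.4607  0.9594]
cams [0.4557 0.0058 1.1107]
```

```bash
cat >> h.py <<'E'
from scipy.spatial.transform import Rotation as Ro
np.set_printoptions(precision=4,suppress=True)
def Rtool(yaw,tilt):   # deg; tilt 0 = down, + = pointing forward along yaw direction
    a,t=np.radians([yaw,tilt]);px=np.array([np.cos(a),np.sin(a),0]);y=np.array([-np.sin(a),np.cos(a),0])
    z=np.sin(t)*px-np.cos(t)*np.array([0,0,1.]);return np.c_[np.cross(y,z),y,z]
def row(G,yaw,tilt,base=None):  # row to bring grasp point to G
    s=bot.state();R0,p0=base or (s['tool_rot'],s['tcp_pos'])
    R=Rtool(yaw,tilt);p=np.array(G)+.011*R[:,2]
    print(np.round(np.r_[Ro.from_matrix(R0.T@R).as_rotvec(degrees=True),1e3*R0.T@(p-p0)],1))
    return R,p
def st():
    s=bot.state();R=s['tool_rot'];z=R[:,2];G=s['tcp_pos']-.011*z
    print('t',s['time_s'],'G',G,'tilt',np.degrees(np.arctan2(np.hypot(*z[:2])*np.sign(z[0]),-z[2])),'yaw',np.degrees(np.arctan2(-R[0,1],R[1,1])),'F',s['force'],'gap',s['finger_gap'],s['finger_force'],'q',s['joint_pos'])
D0=np.array([.5085,-.0388,0]);DY=-5.4
def dock(x,y,z): a=np.radians(DY);return D0+np.array([x*np.cos(a)-y*np.sin(a),x*np.sin(a)+y*np.cos(a),z])
E
python3 - <<'E'
from h import *
st()
def two(a,b):
    A=[];B=[]
    for n,(u,v) in(("scene",a),("top",b)):
        c=ray(n,u,v,0);p=bot.camera_params(n);o=-p['R'].T@p['t'];d=(c-o)/np.linalg.norm(c-o);M=np.eye(3)-np.outer(d,d);A.append(M);B.append(M@o)
    return np.linalg.lstsq(np.vstack(A),np.hstack(B),rcond=None)[0]
print('shelf corner',two((455,72),(532,129)),two((455,57),(527,124)))
print('lookalike',ray("top",273,243,.14),ray("top",285,241,.14),ray("top",262,268,.14))
px=np.array([np.cos(np.radians(-22)),np.sin(np.radians(-22)),0]);P=np.array([.460,-.0387,0])
row(P-.12*px+[0,0,.22],-22,45)
row(P-.12*px+[0,0,.16],-22,60)
row(P-.008*px+[0,0,.08],-22,60)
E
```

```text
t 0.1 G [0.2388 0.6841 0.2368] tilt -0.07953840566019041 yaw -19.237515347307895 F [ 0.0888 -0.1644  0.1499] gap 1.0019624321643488 0.0 q [-1.3117  0.6001 -0.0025  1.6001  0.0018  0.9428 -0.0798]
shelf corner [ 0.5745 -0.1818  0.6574] [ 0.5767 -0.1741  0.6669]
lookalike [0.5128 0.0811 0.14  ] [0.5158 0.0595 0.14  ] [0.4684 0.1018 0.14  ]
[   1.   -45.     2.6 -334.9 -604.1   14.5]
[   1.4  -60.     2.5 -336.6 -604.1   72.2]
[   1.4  -60.     2.5 -448.5 -609.4  152.2]
```

Request:
step_arm --increments "0 0 0 -40 -60 0 0;0 0 0 -60 -100 0 0;0 0 0 -80 -140 0 0;0 0 0 -100 -175 0 0;0 0 0 -120 -210 0 0;0 0 0 -140 -245 0 0;0 0 0 -160 -280 0 0;0 -5 0 -180 -315 0 0;0 -10 0 -200 -350 0 0;0 -15 0 -220 -385 0 0;0 -20 0 -240 -420 0 0;1 -25 2.6 -260 -455 0 0;1 -30 2.6 -280 -490 10 0;1 -35 2.6 -300 -525 10 0;1 -40 2.6 -320 -560 14 0;1 -45 2.6 -335 -590 14 0;1 -45 2.6 -335 -604 14 0;1 -45 2.6 -335 -604 14 0;1 -45 2.6 -335 -604 14 0;1 -45 2.6 -335 -604 14 0"

```text
time_s: 1.77
tcp_pos: [0.3382, 0.1126, 0.2107]
tool_rot: [[-0.806, 0.38, 0.454], [0.219, 0.904, -0.368], [-0.55, -0.197, -0.811]]
force: [-0.0, -0.3, -0.4]
finger_gap: 1.0
finger_force: 0.0
```

```bash
python3 -c "
from h import *
st()
px=np.array([np.cos(np.radians(-22)),np.sin(np.radians(-22)),0]);P=np.array([.460,-.0387,0])
row(P-.11*px+[0,0,.16],-22,60)
row(P-.008*px+[0,0,.08],-22,60)"
```

```text
t 1.7667 G [0.3332 0.1167 0.2196] tilt 35.76233444216956 yaw -22.824891204605706 F [-0.034  -0.2969 -0.4291] gap 0.999756226444915 0.0 q [-0.2946  0.4188 -1.0449  2.551   1.0766  1.1064 -0.9991]
[ -8.4 -25.9   7.8 -17.1 -80.8 100.4]
[ -8.4 -25.9   7.8 -57.7 -63.6 222.4]
```

```bash
python3 -c "
from h import *
px=np.array([np.cos(np.radians(-22)),np.sin(np.radians(-22)),0]);P=np.array([.460,-.0387,0])
for t in(30,40):row(P-.005*px+[0,0,.2],-22,t);row(P-.005*px+[0,0,.095],-22,t)"
```

```text
[ -10.1    4.     5.3 -120.6  -86.4  127.7]
[-10.1   4.    5.3 -62.8 -65.7 212.9]
[  -9.6   -5.9    6.2 -122.5  -86.6  127.7]
[ -9.6  -5.9   6.2 -64.8 -65.9 212.9]
```

Request:
step_arm --increments "-3 1 1.5 -30 -21 32 0;-5 2 2.6 -60 -43 64 0;-8 3 4 -90 -64 96 0;-10 4 5.3 -120.5 -86.4 127.7 0;-10 4 5.3 -120.5 -86.4 127.7 0;-10 4 5.3 -120.5 -86.4 127.7 0;-10 4 5.3 -120.5 -86.4 127.7 0;-10 4 5.3 -120.5 -86.4 127.7 0"

```text
time_s: 2.43
tcp_pos: [0.4605, -0.044, 0.1897]
tool_rot: [[-0.802, 0.38, 0.462], [0.327, 0.925, -0.193], [-0.501, -0.004, -0.866]]
force: [-0.3, 0.8, -0.2]
finger_gap: 0.998
finger_force: 0.0
```

```bash
python3 -c "
from h import *
import cv2
st()
cv2.imwrite('pics/w1.png',bot.capture('wrist'))
px=np.array([np.cos(np.radians(-22)),np.sin(np.radians(-22)),0]);P=np.array([.460,-.0387,0])
row(P-.005*px+[0,0,.2],-22,30);row(P-.005*px+[0,0,.095],-22,30)"
```

```text
t 2.4333 G [ 0.4554 -0.0419  0.1993] tilt 30.03533634459805 yaw -22.303497560022933 F [-0.2922  0.775  -0.2165] gap 0.9979232368149417 0.0 q [ 0.6467  0.5248 -1.2475  2.5344  1.6102  0.8794 -0.6959]
[-0.5 -0.  -0.3  2.   6.5 -2.9]
[-0.5 -0.  -0.3 54.5  7.1 88.1]
```

View pics/w1.png

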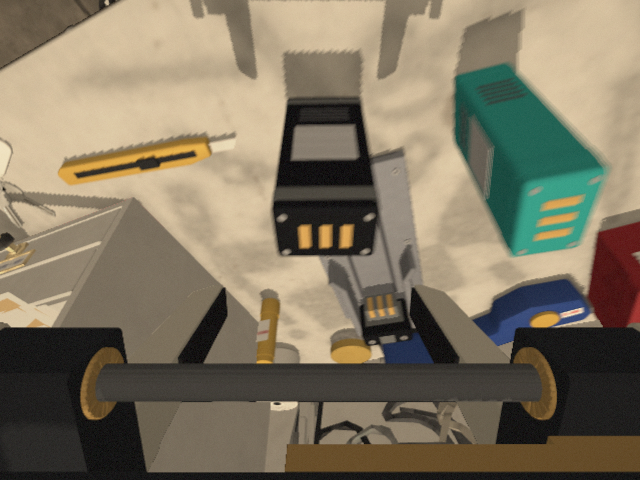

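The wrist view shows the black pack between the open fingers (top face centre about (326,230)), with the look-alike clear at (540,180). Descending with about 6 mm of sideways correction.

Request:
step_arm --increments "0 0 0 2 5 -3 0;0 0 0 12 5 14 0;0 0 0 22 6 32 0;0 0 0 33 6 51 0;0 0 0 44 6 70 0;0 0 0 54 6 88 0;0 0 0 54 6 88 0;0 0 0 54 6 88 0;0 0 0 54 6 88 0"

```text
time_s: 3.23
tcp_pos: [0.483, -0.0298, 0.0954]
tool_rot: [[-0.812, 0.378, 0.444], [0.326, 0.926, -0.192], [-0.484, -0.011, -0.875]]
force: [-0.3, -1.1, -0.3]
finger_gap: 1.0
finger_force: 0.4
```

```bash
python3 -c "
from h import *
st()"
```

```text
t 3.2333 G [ 0.4781 -0.0277  0.105 ] tilt 28.953268043299182 yaw -22.22410581452686 F [-0.2602 -1.1031 -0.3271] gap 1.0000337045319103 0.35530082881450653 q [ 0.5227  0.8966 -1.2948  2.5601  1.7565  1.246  -0.8772]
```

```bash
python3 -c "
from h import *
px=np.array([np.cos(np.radians(-22)),np.sin(np.radians(-22)),0]);P=np.array([.460,-.0387,0])
row(P-.005*px+[0,0,.105],-22,20)
row(P-.005*px+[0,0,.2],-22,10)
row(P-.005*px+[0,0,.25],-22,0)"
```

```text
[ -0.7   8.9   0.1  17.2 -16.9  -8.5]
[ -0.7  18.9  -0.  -26.9 -18.  -92.1]
[  -0.7   28.9   -0.1  -49.4  -18.5 -136.6]
```

Request:
step_arm --increments "0 3 0 0 -16 -15 0;0 6 0 0 -17 -30 0;0 12 0 -10 -17 -60 0;0 19 0 -27 -18 -92 0;0 24 0 -38 -18 -115 0;0 29 0 -49 -18 -136 0;0 29 0 -49 -18 -136 0;0 29 0 -49 -18 -136 0;0 29 0 -49 -18 -136 0"

```text
time_s: 3.98
tcp_pos: [0.4594, -0.0356, 0.2435]
tool_rot: [[-0.924, 0.381, 0.002], [0.381, 0.924, -0.007], [-0.005, -0.006, -1.0]]
force: [1.2, -0.1, 0.9]
finger_gap: 0.999
finger_force: 0.0
```

```bash
python3 -c "
from h import *
st()
import cv2
cv2.imwrite('pics/w2.png',bot.capture('wrist'))
px=np.array([np.cos(np.radians(-22)),np.sin(np.radians(-22)),0]);P=np.array([.460,-.0387,0])
row(P-.005*px+[0,0,.25],-22,0);row(P-.005*px+[0,0,.1],-22,0)"
```

```text
t 3.9833 G [ 0.4594 -0.0355  0.2545] tilt 0.4426609768064928 yaw -22.40918996427687 F [ 1.2433 -0.063   0.9335] gap 0.9987207784352119 0.0 q [ 0.8423  0.5166 -1.2531  2.12    0.6256  0.9489  0.414 ]
[-0.6  0.4 -0.5  2.6 -1.   2.2]
[ -0.6   0.4  -0.5   3.7   0.5 152.2]
```

View pics/w2.png

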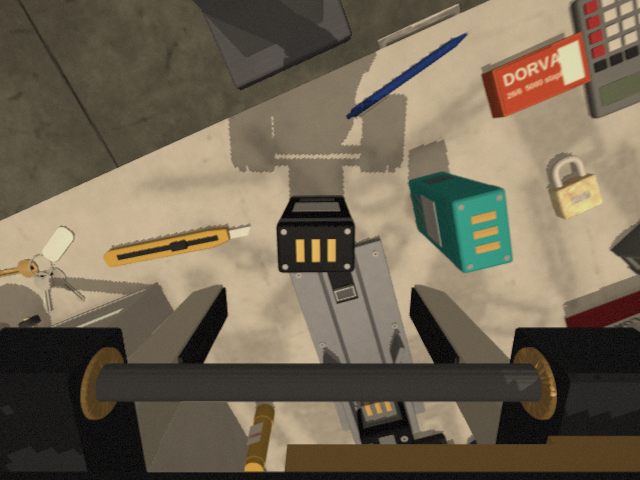

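```bash
python3 -c "
from h import *
Q=np.array([ray('wrist',u,v,.14) for u,v in[(276,271),(355,271),(351,220),(282,220)]]);print(Q,Q.mean(0),[np.degrees(np.arctan2(*(Q[i]-Q[i-1])[1::-1])) for i in range(4)],[np.linalg.norm(Q[i]-Q[i-1]) for i in range(4)])
print('sill corner',ray('wrist',378,238,.012))
"
```

```text
[[ 0.4632 -0.0755  0.14  ]
 [ 0.4863 -0.0191  0.14  ]
 [ 0.4475 -0.0075  0.14  ]
 [ 0.4281 -0.0547  0.14  ]] [ 0.4562 -0.0392  0.14  ] [np.float64(-30.681172878770766), np.float64(67.75273756778564), np.float64(163.4258047343057), np.float64(-112.33574785250524)] [np.float64(0.04078374502124144), np.float64(0.06099805161512025), np.float64(0.040462086586498934), np.float64(0.05101666359924997)]
sill corner [0.5095 0.0117 0.012 ]
```

Request:
step_arm --increments "0 0 0 0 0 20 0;0 0 0 0 0 45 0;0 0 0 2 0 70 0;0 0 0 2 0 95 0;0 0 0 3 0 120 0;0 0 0 3 0 140 0;0 0 0 3 0 152 0;0 0 0 3 0 152 0;0 0 0 3 0 152 0;0 0 0 3 0 152 0"

```text
time_s: 4.87
tcp_pos: [0.4524, -0.0372, 0.0866]
tool_rot: [[-0.925, 0.379, -0.003], [0.379, 0.925, -0.011], [-0.001, -0.011, -1.0]]
force: [0.3, 0.4, 0.2]
finger_gap: 0.997
finger_force: 0.0
```

```bash
python3 -c "
from h import *
st()"
```

```text
t 4.8667 G [ 0.4525 -0.0371  0.0976] tilt -0.6395257939516831 yaw -22.27549629787858 F [0.2781 0.43   0.156 ] gap 0.9968105220289574 0.0 q [ 0.6051  0.7071 -0.9691  2.2869  1.0183  0.6928  0.052 ]
```

Request:
step_arm --increments "0 0 0 0 0 0 0.4;0 0 0 0 0 0 0.4;0 0 0 0 0 0 0.4;0 0 0 0 0 0 0.4;0 0 0 0 0 0 0.4;0 0 0 0 0 0 0.4;0 0 0 0 0 0 0.4;0 0 0 0 0 0 0.4"

```text
time_s: 5.53
tcp_pos: [0.4528, -0.0369, 0.0857]
tool_rot: [[-0.925, 0.38, -0.004], [0.38, 0.925, -0.009], [0.0, -0.01, -1.0]]
force: [0.2, 1.8, 5.8]
finger_gap: 0.642
finger_force: 29.8
```

```bash
python3 -c "
from h import *
st()"
```

```text
t 5.5333 G [ 0.4528 -0.0368  0.0967] tilt -0.5756499067248009 yaw -22.307240456183646 F [0.1867 1.7711 5.8493] gap 0.642100124953388 29.818055033683777 q [ 0.6048  0.7095 -0.9684  2.2859  1.0185  0.6923  0.052 ]
```

```bash
python3 -c "
from h import *
print(row(dock(-.032,0,.101),-5.4,0)[1]);row(dock(-.024,0,.099),-5.4,0)"
```

```text
[ -0.6  -0.1 -16.9 -21.6  10.1  -4.4]
[ 0.4766 -0.0358  0.09  ]
[ -0.6  -0.1 -16.9 -29.3  12.4  -2.5]
```

Request:
step_arm --increments "0 0 0 0 0 -4 0.4;0 0 -3 -4 2 -5 0.4;0 0 -6 -8 4 -5 0.4;0 0 -9 -12 6 -5 0.4;-0.5 0 -12 -16 8 -5 0.4;-0.6 0 -15 -20 9 -5 0.4;-0.6 0 -16.9 -21.6 10.1 -4.5 0.4;-0.6 0 -16.9 -21.6 10.1 -4.5 0.4;-0.6 0 -16.9 -21.6 10.1 -4.5 0.4;-0.6 0 -16.9 -21.6 10.1 -4.5 0.4"

```text
time_s: 6.37
tcp_pos: [0.4756, -0.0367, 0.0896]
tool_rot: [[-0.995, 0.096, -0.004], [0.096, 0.995, -0.0], [0.004, -0.001, -1.0]]
force: [-0.3, -1.1, -5.0]
finger_gap: 0.646
finger_force: 29.8
```

```bash
python3 -c "
from h import *
import cv2
st()
a=bot.capture('top')[130:310,300:400];b=bot.capture('scene')[200:310,260:440]
cv2.imwrite('pics/c3.png',np.hstack([cv2.resize(a,None,fx=2.2,fy=2.2,interpolation=2),cv2.resize(b,(576,396),interpolation=2)]))
row(dock(-.024,0,.099),-5.4,0)"
```

```text
t 6.3667 G [ 0.4756 -0.0367  0.1006] tilt -0.2144508228736998 yaw -5.503134913488017 F [-0.2719 -1.1112 -4.9804] gap 0.6463976344232304 29.848629534244537 q [ 0.6477  0.7552 -1.0432  2.2316  1.0162  0.7699  0.3648]
[-0.  -0.2 -0.1 -8.8  0.9  1.7]
```

View pics/c3.png

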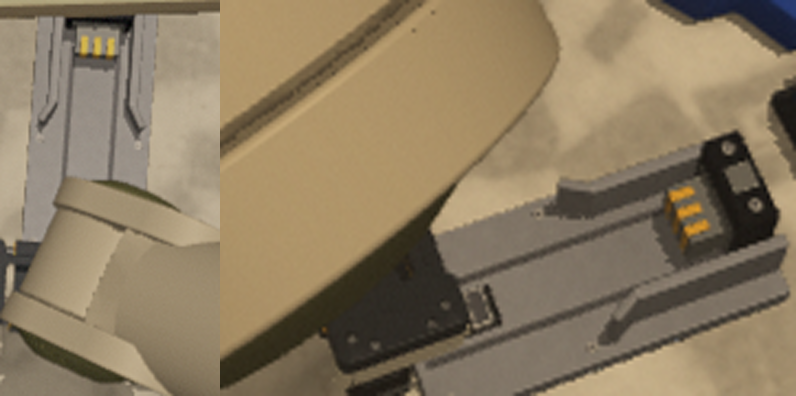

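The arm hides the pack, but the force shows it lifted (5 N). Next, lower it nearly to the counter and feel forward for the sill.

Request:
step_arm --increments "0 0 0 0 0 2 0.4;0 0 0 -1 0 2.5 0.4;0 0 0 -2 0 2.5 0.4;0 0 0 -3 0 2.5 0.4;0 0 0 -4 0 2.5 0.4;0 0 0 -4 0 2.5 0.4"

```text
time_s: 6.97
tcp_pos: [0.4804, -0.0367, 0.0873]
tool_rot: [[-0.995, 0.095, -0.003], [0.095, 0.995, 0.0], [0.003, -0.0, -1.0]]
force: [0.4, -0.3, -5.6]
finger_gap: 0.646
finger_force: 29.8
```

Request:
step_arm --increments "0 0 0 -1 0 0 0.4;0 0 0 -2 0 0 0.4;0 0 0 -3 0 0 0.4;0 0 0 -3 0 0 0.4"

```text
time_s: 7.3
tcp_pos: [0.4826, -0.0369, 0.0871]
tool_rot: [[-0.996, 0.095, -0.004], [0.095, 0.996, 0.0], [0.004, -0.0, -1.0]]
force: [-1.6, 1.2, -4.2]
finger_gap: 0.645
finger_force: 30.0
```

Request:
step_arm --increments "0 0 0 -1 0 0 0.4;0 0 0 -2 0 0 0.4;0 0 0 -3 0 0 0.4;0 0 0 -3 0 0 0.4"

```text
time_s: 7.63
tcp_pos: [0.4842, -0.0373, 0.0868]
tool_rot: [[-0.995, 0.095, -0.006], [0.095, 0.996, -0.0], [0.006, -0.001, -1.0]]
force: [-7.6, 3.1, -2.6]
finger_gap: 0.646
finger_force: 30.0
```

```bash
cat >> h.py <<'E'
def arc(phi,tilt,base,along=.086,off=.026,press=0):
    f=np.radians(phi);x=along*np.sin(f)-off*np.cos(f)+press*np.cos(f);z=.012+along*np.cos(f)+off*np.sin(f)-press*np.sin(f)
    return row(dock(x,0.0015,z),-5.4,tilt,base)
E
python3 -c "
from h import *
s=bot.state();st()
base=(s['tool_rot'],s['tcp_pos']+[.002,0,0])
for f in(0,5,10,15,20,25,30):arc(f,-f,base)
"
```

```text
t 7.6333 G [ 0.4843 -0.0373  0.0978] tilt -0.35339357634599156 yaw -5.431165748162637 F [-7.6044  3.129  -2.6215] gap 0.6461473554179248 30.00086545944214 q [ 0.6437  0.7672 -1.039   2.2128  1.0144  0.78    0.3777]
[-0.  -0.4 -0.   3.6  2.1 -0.1]
[-0.   4.6 -0.  -3.   2.1 -2.2]
[-0.   9.6 -0.  -9.7  2.1 -3.6]
[ -0.   14.6  -0.  -16.6   2.1  -4.4]
[ -0.   19.6  -0.  -23.5   2.1  -4.7]
[ -0.   24.6  -0.  -30.5   2.1  -4.3]
[ -0.   29.6  -0.  -37.3   2.1  -3.3]
```

Request:
step_arm --increments "0 0 0 2.5 0 0 0.4;0 2 0 0 0 -1 0.4;0 4.6 0 -3 0 -2.2 0.4;0 7 0 -6.3 0 -3 0.4;0 9.6 0 -9.7 0 -3.6 0.4;0 12 0 -13 0 -4 0.4;0 14.6 0 -16.6 0 -4.4 0.4;0 17 0 -20 0 -4.6 0.4;0 19.6 0 -23.5 0 -4.7 0.4;0 22 0 -27 0 -4.5 0.4;0 24.6 0 -30.5 0 -4.3 0.4;0 27 0 -34 0 -4 0.4;0 29.6 0 -37.3 0 -3.3 0.4;0 29.6 0 -37.3 0 -3.3 0.4;0 29.6 0 -37.3 0 -3.3 0.4"

```text
time_s: 8.88
tcp_pos: [0.5238, -0.0409, 0.0897]
tool_rot: [[-0.865, 0.095, -0.493], [0.083, 0.995, 0.047], [0.495, -0.0, -0.869]]
force: [-0.2, -0.3, -4.3]
finger_gap: 0.649
finger_force: 30.0
```

```bash
python3 -c "
from h import *
s=bot.state();st()
import cv2
a=bot.capture('wrist');b=bot.capture('scene')[200:310,260:440]
cv2.imwrite('pics/c4.png',np.hstack([cv2.resize(a,(400,300)),cv2.resize(b,(400,300),interpolation=2)]))
base=(s['tool_rot'],s['tcp_pos'])
for f in(30,35,40,45,50,55,60):arc(f,-f,base)
"
```

```text
t 8.8833 G [ 0.5292 -0.0414  0.0992] tilt -29.66839600917973 yaw -5.446718215388406 F [-0.1973 -0.279  -4.2511] gap 0.6488345480211394 29.99951183795929 q [ 0.5827  1.0091 -1.0404  1.7648  0.599   1.3555  0.7713]
[ 0.   0.3 -0.   0.5  2.1 -0. ]
[ 0.   5.3 -0.  -6.1  2.1 -2. ]
[  0.   10.3  -0.  -12.9   2.1  -3.3]
[  0.   15.3  -0.  -19.8   2.1  -4.1]
[  0.   20.3  -0.  -26.7   2.1  -4.2]
[  0.   25.3  -0.  -33.6   2.2  -3.8]
[  0.   30.3  -0.  -40.5   2.2  -2.7]
```

View pics/c4.png

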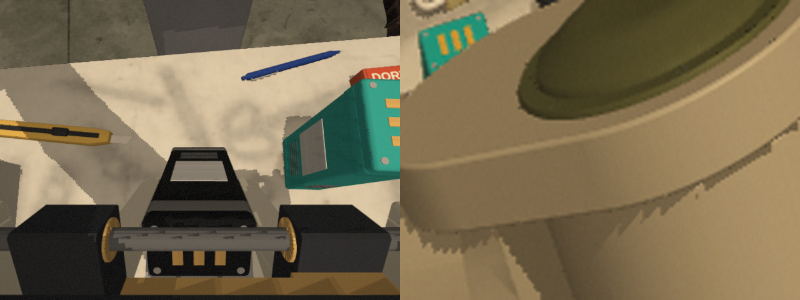

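The pack is held and leaning with the tool: its centre is at about (200,200) in the wrist half, and the look-alike is clear. Continue tilting to about -42°, then hold the tilt and follow the arc so the pack hinges on the sill.

Request:
step_arm --increments "0 2.6 0 -3 0 -1 0.4;0 5.3 0 -6.1 0 -2 0.4;0 7.8 0 -9.5 0 -2.7 0.4;0 10.3 0 -12.9 0 -3.3 0.4;0 12.3 0 -15.6 0 -3.6 0.4;0 12.3 0 -15.6 0 -3.6 0.4;0 12.3 0 -15.6 0 -3.6 0.4"

```text
time_s: 9.57
tcp_pos: [0.5387, -0.0422, 0.0855]
tool_rot: [[-0.741, 0.095, -0.665], [0.071, 0.996, 0.063], [0.668, -0.0, -0.744]]
force: [0.2, -0.3, -4.0]
finger_gap: 0.642
finger_force: 30.0
```

```bash
python3 -c "
from h import *
s=bot.state();st()
base=(s['tool_rot'],s['tcp_pos'])
for f in(42,48,54,60,66,72,78,84,90):arc(f,-42,base,press=.001)
"
```

```text
t 9.5667 G [ 0.546  -0.0429  0.0937] tilt -41.921269242639696 yaw -5.430397688023344 F [ 0.1639 -0.3414 -3.9543] gap 0.6420463106334254 29.99957174062729 q [ 0.5267  1.1103 -0.9974  1.5919  0.5067  1.5721  0.8368]
[ 0.   0.1 -0.  -1.6  2.  -0. ]
[  0.    0.1  -0.  -10.8   2.   -2.2]
[  0.    0.1  -0.  -20.1   2.1  -3.3]
[  0.    0.1  -0.  -29.4   2.1  -3.5]
[  0.    0.1  -0.  -38.8   2.1  -2.7]
[  0.    0.1  -0.  -48.    2.1  -1. ]
[  0.    0.1  -0.  -56.9   2.1   1.8]
[  0.    0.1  -0.  -65.6   2.1   5.4]
[  0.    0.1  -0.  -73.8   2.1   9.9]
```

Request:
step_arm --increments "0 0 0 -3 0 -0.3 0.4;0 0 0 -6 0 -1 0.4;0 0 0 -9 0 -1.8 0.4;0 0 0 -12 0 -2.4 0.4;0 0 0 -15 0 -2.8 0.4;0 0 0 -18 0 -3.1 0.4;0 0 0 -20 0 -3.3 0.4;0 0 0 -20 0 -3.3 0.4"

```text
time_s: 10.23
tcp_pos: [0.5538, -0.0436, 0.0761]
tool_rot: [[-0.737, 0.093, -0.669], [0.069, 0.996, 0.062], [0.672, -0.0, -0.74]]
force: [-5.5, 1.2, -0.3]
finger_gap: 0.641
finger_force: 30.0
```

```bash
python3 -c "
from h import *
s=bot.state();st()
import cv2
cv2.imwrite('pics/w5.png',cv2.resize(bot.capture('wrist'),(480,360)))
base=(s['tool_rot'],s['tcp_pos'])
for f in(54,60,66,72,78,84,90):arc(f,-42,base,press=.001)
"
```

```text
t 10.2333 G [ 0.5612 -0.0443  0.0843] tilt -42.237116242802415 yaw -5.3308290903565 F [-5.4606  1.1729 -0.3224] gap 0.6412770988207108 29.999875724315643 q [ 0.5126  1.1325 -0.9871  1.5493  0.5156  1.5922  0.8514]
[-0.1 -0.2  0.  -2.5  2.  -0.2]
[ -0.1  -0.2   0.  -11.8   2.   -0.4]
[ -0.1  -0.2   0.  -21.2   2.    0.3]
[ -0.1  -0.2   0.  -30.4   2.    2. ]
[ -0.1  -0.2   0.  -39.4   2.    4.7]
[ -0.1  -0.2   0.  -48.1   2.    8.3]
[ -0.1  -0.2   0.  -56.3   2.   12.8]
```

View pics/w5.png

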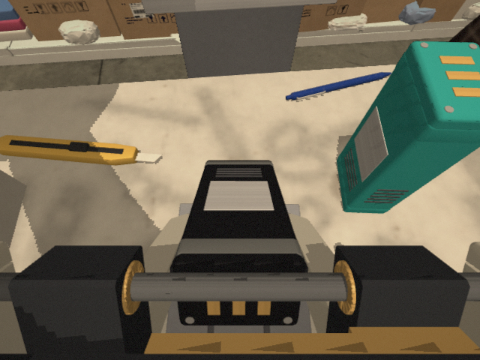

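The pack is straight between the pads with its tail end at the sill, and Fx is -5.5 N, so it is pivoting against the sill. Continuing.

Request:
step_arm --increments "0 0 0 -3 0 0 0.4;0 0 0 -6 0 -0.1 0.4;0 0 0 -9.3 0 -0.2 0.4;0 0 0 -12.5 0 0 0.4;0 0 0 -15.5 0 0.2 0.4;0 0 0 -18.7 0 0.5 0.4;0 0 0 -18.7 0 0.5 0.4"

```text
time_s: 10.87
tcp_pos: [0.5689, -0.0451, 0.0624]
tool_rot: [[-0.739, 0.094, -0.667], [0.07, 0.996, 0.063], [0.67, -0.0, -0.742]]
force: [-3.7, -0.3, 3.3]
finger_gap: 0.644
finger_force: 30.0
```

```bash
python3 -c "
from h import *
s=bot.state();st();print(s['wrist_torque'])
base=(s['tool_rot'],s['tcp_pos'])
for f in(66,72,78,84,90):arc(f,-42,base,press=.001)
# tail corner pixels from wrist: expected lean by projecting pack tail back edge
p=bot.camera_params('wrist');F=240/np.tan(np.radians(p['vertical_fov'])/2)
a=np.radians(-5.4);dx=np.array([np.cos(a),np.sin(a),0]);dy=np.array([-np.sin(a),np.cos(a),0])
G=s['tcp_pos']-.011*s['tool_rot'][:,2]
for l in(42,48,54,60,66,72):
    t=np.radians(l);pz=np.sin(t)*dx+np.array([0,0,np.cos(t)]);pn=-np.cos(t)*dx+np.array([0,0,np.sin(t)])
    C=G-.097*pz+.014*pn
    o=[]
    for X in(C-.03*dy,C+.03*dy,C+.14*pz-.03*dy,C+.14*pz+.03*dy):
        c=p['R']@X+p['t'];o+=[p['cx']+F*c[0]/c[2],p['cy']+F*c[1]/c[2]]
    print(l,np.round(o))
import cv2
cv2.imwrite('pics/w6.png',bot.capture('wrist')[200:440,200:440])
"
```

```text
t 10.8667 G [ 0.5762 -0.0458  0.0706] tilt -42.081132841353686 yaw -5.412294010808175 F [-3.7219 -0.2519  3.307 ] gap 0.6437958593745834 29.999608397483826 q [ 0.5001  1.1562 -0.9763  1.5113  0.5301  1.5997  0.8635]
[ 0.0924  1.2178 -0.0068]
[ 0.  -0.1 -0.  -0.7  2.1  0.3]
[  0.   -0.1  -0.  -10.    2.1   2.1]
[  0.   -0.1  -0.  -18.9   2.1   4.8]
[  0.   -0.1  -0.  -27.6   2.1   8.4]
[  0.   -0.1  -0.  -35.8   2.1  12.9]
42 [276. 236. 361. 236. 228. 345. 410. 345.]
48 [275. 222. 362. 222. 228. 360. 410. 360.]
54 [274. 209. 363. 209. 228. 373. 409. 373.]
60 [273. 196. 364. 196. 229. 386. 408. 386.]
66 [271. 183. 366. 183. 230. 397. 407. 397.]
72 [270. 171. 367. 171. 232. 407. 406. 407.]
```

View pics/w6.png

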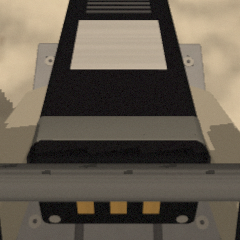

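The wrist crop shows the tail edge already above row 200, so the lean is over 58° as planned and the hinge works. Continuing to flat.

Request:
step_arm --increments "0 0 0 -3 0 0.6 0.4;0 0 0 -6 0 1.2 0.4;0 0 0 -9.5 0 2 0.4;0 0 0 -12.5 0 2.8 0.4;0 0 0 -15.5 0 3.7 0.4;0 0 0 -18.4 0 4.7 0.4;0 0 0 -21.3 0 5.8 0.4;0 0 0 -24.2 0 7 0.4;0 0 0 -24.2 0 7 0.4"

```text
time_s: 11.67
tcp_pos: [0.5832, -0.0465, 0.0403]
tool_rot: [[-0.74, 0.095, -0.665], [0.071, 0.995, 0.064], [0.669, -0.0, -0.744]]
force: [0.6, -0.4, 2.4]
finger_gap: 0.646
finger_force: 30.0
```

```bash
python3 -c "
from h import *
s=bot.state();st();print(s['wrist_torque'])
base=(s['tool_rot'],s['tcp_pos'])
for f in(78,82,84,87,90,92):arc(f,-42,base,press=.001)
"
```

```text
t 11.6667 G [ 0.5905 -0.0472  0.0485] tilt -41.95160441822418 yaw -5.478249088360247 F [ 0.5838 -0.4037  2.432 ] gap 0.6460510601078612 29.99976933002472 q [ 0.4864  1.1889 -0.9621  1.4741  0.5504  1.5992  0.8759]
[-0.0123  0.1472 -0.0029]
[ 0.1  0.  -0.1  6.5  2.1 -1.9]
[ 0.1  0.  -0.1  0.7  2.1  0.4]
[ 0.1  0.  -0.1 -2.1  2.1  1.7]
[ 0.1  0.  -0.1 -6.3  2.1  3.8]
[  0.1   0.   -0.1 -10.3   2.1   6.2]
[  0.1   0.   -0.1 -12.9   2.1   7.9]
```

Request:
step_arm --increments "0 0 0 -2.1 0 1.5 0.4;0 0 0 -4.2 0 2.7 0.4;0 0 0 -6.3 0 3.9 0.4;0 0 0 -8.3 0 5 0.4;0 0 0 -10.3 0 6.2 0.4;0 0 0 -10.3 0 6.2 0.4;0 0 0 -10.3 0 6.2 0.4"

```text
time_s: 12.25
tcp_pos: [0.5864, -0.0468, 0.029]
tool_rot: [[-0.74, 0.095, -0.665], [0.071, 0.995, 0.064], [0.668, 0.0, -0.744]]
force: [0.9, 0.7, 2.2]
finger_gap: 0.643
finger_force: 30.0
```

```bash
python3 -c "
from h import *
s=bot.state();st();print(s['wrist_torque'])
"
```

```text
t 12.25 G [ 0.5938 -0.0475  0.0372] tilt -41.94806030292005 yaw -5.466109781102792 F [0.9089 0.6737 2.2444] gap 0.643103583200267 29.999781847000122 q [ 0.482   1.2037 -0.9558  1.4651  0.5598  1.5938  0.8793]
[ 0.0751 -0.1586 -0.0977]
```

Request:
step_arm --increments "0 0 0 -0.7 0 0.7 0.4;0 0 0 -1.3 0 1.5 0.4;0 0 0 -1.3 0 1.5 0.4"

```text
time_s: 12.5
tcp_pos: [0.5859, -0.0467, 0.0272]
tool_rot: [[-0.739, 0.095, -0.666], [0.07, 0.995, 0.063], [0.669, 0.0, -0.743]]
force: [2.1, 0.2, 5.1]
finger_gap: 0.648
finger_force: 30.0
```

Request:
step_arm --increments "0 0 0 -0.7 0 0.7 0.4;0 0 0 -1.3 0 1.5 0.4;0 0 0 -1.3 0 1.5 0.4"

```text
time_s: 12.75
tcp_pos: [0.5859, -0.0468, 0.0252]
tool_rot: [[-0.74, 0.095, -0.666], [0.07, 0.995, 0.063], [0.669, -0.0, -0.743]]
force: [1.2, 0.3, 4.5]
finger_gap: 0.645
finger_force: 30.0
```

```bash
python3 -c "
from h import *
import cv2
s=bot.state();st()
p=bot.camera_params('wrist');F=240/np.tan(np.radians(p['vertical_fov'])/2)
a=np.radians(-5.4);dx=np.array([np.cos(a),np.sin(a),0]);dy=np.array([-np.sin(a),np.cos(a),0])
def pr(X):
    c=p['R']@X+p['t'];return [p['cx']+F*c[0]/c[2],p['cy']+F*c[1]/c[2]]
for l in(78,82,86,90):
    t=np.radians(l);pz=np.sin(t)*dx+np.array([0,0,np.cos(t)]);pn=-np.cos(t)*dx+np.array([0,0,np.sin(t)])
    C=dock(0,0,.012)-.012*pz+.04*pn
    print(l,'tail top L,R, contact top L,R, low L,R',np.round([pr(C-.03*dy),pr(C+.03*dy),pr(C+.14*pz-.03*dy),pr(C+.14*pz+.03*dy),pr(C+.14*pz-.04*pn-.03*dy),pr(C+.14*pz-.04*pn+.03*dy)]).tolist())
print('sill',np.round([pr(dock(0,-.056,.012)),pr(dock(0,.056,.012))]))
im=bot.capture('wrist');cv2.imwrite('pics/w7.png',im);g=cv2.cvtColor(im,6)
print('col320',[(r,int(g[r:r+4,310:330].mean())) for r in range(100,440,4)])
"
```

```text
t 12.75 G [ 0.5932 -0.0475  0.0334] tilt -42.02396680472156 yaw -5.439213108290235 F [1.2005 0.3145 4.5197] gap 0.6452963450644942 29.99983102083206 q [ 0.4813  1.2082 -0.9539  1.4657  0.5624  1.5909  0.8793]
78 tail top L,R, contact top L,R, low L,R [[264.0, 121.0], [375.0, 121.0], [223.0, 389.0], [419.0, 389.0], [244.0, 418.0], [396.0, 418.0]]
82 tail top L,R, contact top L,R, low L,R [[264.0, 123.0], [375.0, 123.0], [227.0, 405.0], [414.0, 405.0], [248.0, 422.0], [393.0, 422.0]]
86 tail top L,R, contact top L,R, low L,R [[263.0, 126.0], [376.0, 126.0], [232.0, 417.0], [409.0, 417.0], [251.0, 424.0], [389.0, 424.0]]
90 tail top L,R, contact top L,R, low L,R [[263.0, 128.0], [377.0, 128.0], [237.0, 427.0], [404.0, 427.0], [254.0, 425.0], [385.0, 425.0]]
sill [[228. 191.]
 [411. 191.]]
col320 [(100, 183), (104, 180), (108, 178), (112, 175), (116, 173), (120, 41), (124, 95), (128, 113), (132, 58), (136, 26), (140, 25), (144, 67), (148, 39), (152, 58), (156, 58), (160, 37), (164, 71), (168, 28), (172, 26), (176, 25), (180, 189), (184, 200), (188, 198), (192, 200), (196, 205), (200, 202), (204, 203), (208, 199), (212, 199), (216, 198), (220, 205), (224, 200), (228, 199), (232, 200), (236, 197), (240, 199), (244, 201), (248, 205), (252, 143), (256, 26), (260, 26), (264, 25), (268, 26), (272, 25), (276, 26), (280, 25), (284, 26), (288, 25), (292, 25), (296, 25), (300, 25), (304, 25), (308, 25), (312, 25), (316, 26), (320, 88), (324, 111), (328, 112), (332, 113), (336, 114), (340, 115), (344, 114), (348, 111), (352, 37), (356, 16), (360, 22), (364, 56), (368, 79), (372, 83), (376, 93), (380, 96), (384, 99), (388, 96), (392, 93), (396, 84), (400, 59), (404, 54), (408, 90), (412, 91), (416, 91), (420, 91), (424, 91), (428, 91), (432, 91), (436, 91)]
```

```bash
python3 -c "
from h import *
import cv2
g=cv2.cvtColor(cv2.imread('pics/w7.png'),6).astype(int)
for r in range(112,364,12):
    print(r,'L',g[r:r+2,214:290:3].mean(0).astype(int).tolist(),'R',g[r:r+2,350:430:3].mean(0).astype(int).tolist())
"
```

```text
112 L [199, 199, 201, 198, 197, 197, 196, 197, 198, 199, 198, 199, 200, 202, 200, 199, 198, 198, 198, 195, 192, 191, 189, 187, 182, 180] R [185, 181, 179, 175, 171, 169, 170, 171, 177, 186, 189, 189, 188, 187, 184, 183, 181, 179, 176, 169, 166, 163, 164, 167, 167, 169, 166]
124 L [202, 202, 201, 202, 201, 198, 198, 197, 194, 194, 197, 195, 197, 199, 200, 201, 203, 51, 78, 79, 77, 80, 78, 79, 78, 78] R [80, 80, 80, 79, 79, 78, 79, 55, 171, 173, 173, 173, 175, 171, 171, 174, 173, 170, 170, 168, 166, 167, 166, 169, 167, 167, 168]
136 L [201, 199, 199, 201, 201, 199, 200, 200, 200, 198, 199, 200, 202, 203, 204, 204, 111, 24, 25, 25, 19, 29, 24, 26, 25, 25] R [25, 30, 25, 24, 25, 26, 26, 25, 78, 178, 181, 179, 178, 178, 178, 179, 179, 182, 184, 185, 189, 190, 187, 189, 188, 186, 189]
148 L [200, 200, 199, 199, 198, 203, 203, 203, 203, 203, 203, 202, 202, 202, 203, 203, 27, 27, 26, 29, 26, 29, 24, 30, 29, 28] R [31, 29, 27, 26, 25, 26, 26, 29, 24, 171, 174, 180, 187, 191, 191, 192, 195, 195, 197, 193, 191, 191, 192, 190, 192, 189, 190]
160 L [191, 193, 196, 198, 198, 198, 198, 199, 201, 20
[... 3557 characters left out ...]
0, 111, 111, 110, 112, 111, 112, 112, 111, 113, 112, 112] R [111, 111, 114, 114, 114, 113, 112, 113, 113, 112, 112, 112, 113, 112, 113, 113, 111, 98, 118, 127, 113, 111, 110, 112, 110, 111, 110]
340 L [110, 109, 111, 109, 109, 110, 66, 69, 113, 114, 114, 113, 114, 114, 116, 114, 116, 115, 114, 114, 114, 115, 113, 114, 113, 115] R [115, 115, 115, 114, 114, 115, 115, 114, 115, 114, 115, 115, 114, 115, 114, 113, 114, 106, 94, 150, 151, 111, 112, 108, 112, 110, 110]
352 L [110, 109, 110, 109, 101, 46, 70, 73, 48, 48, 47, 48, 48, 50, 74, 75, 66, 56, 55, 47, 47, 49, 49, 48, 45, 48] R [49, 50, 50, 47, 76, 75, 67, 54, 56, 55, 50, 49, 47, 49, 47, 49, 47, 70, 69, 52, 101, 113, 112, 110, 111, 111, 111]
```

```bash
cat > fit.py <<'E'
from h import *
from scipy.optimize import least_squares
a=np.radians(DY);dx=np.array([np.cos(a),np.sin(a),0]);dy=np.array([-np.sin(a),np.cos(a),0])
def fit(Ls,Rs,tail):
    p=bot.camera_params('wrist');F=240/np.tan(np.radians(p['vertical_fov'])/2)
    pr=lambda X:(lambda c:np.array([p['cx']+F*c[0]/c[2],p['cy']+F*c[1]/c[2]]))(p['R']@X+p['t'])
    def res(q):
        l,x,z,y=q;t=np.radians(l*100);pz=np.sin(t)*dx+np.array([0,0,np.cos(t)])
        C=dock(x,y,z);o=[]  # top-face tail edge centre
        for w,E in((-.03,Ls),(.03,Rs)):
            A=pr(C+w*dy);B=pr(C+w*dy+.1*pz)
            for r,c in E:o.append(A[0]+(B[0]-A[0])*(r-A[1])/(B[1]-A[1])-c)
        o.append(pr(C)[1]-tail);return o
    s=least_squares(res,[.8,-.01,.05,0],x_scale=[.1,.01,.01,.01]);l,x,z,y=s.x;t=np.radians(l*100)
    n=np.array([-np.cos(t),np.sin(t)]);pz=np.array([np.sin(t),np.cos(t)])
    T=np.array([x,z]);st_=bot.state();G=st_['tcp_pos']-.011*st_['tool_rot'][:,2]-D0;g=np.array([G@dx,G[2]])
    print('lean',l*100,'tail top (x,z)',T,'tail centre',T-.02*n,'tail low',T-.04*n,'contact low',T-.04*n+.14*pz,'y',y,'G along',(g-T)@pz,'G from centre',(g-T)@n+.02,'rms',np.std(s.fun))
E
python3 -c "
from fit import *
fit([(125,264.5),(149,261),(173,257),(197,253.5),(221,250),(245,246),(269,243),(293,239.5),(317,236)],[(125,372.5),(149,376),(173,380),(197,383.5),(221,387),(245,390.5),(269,394),(293,397.5),(317,401)],120)"
```

```text
lean 79.06636031302928 tail top (x,z) [-0.0255  0.0442] tail centre [-0.0217  0.0246] tail low [-0.0179  0.0049] contact low [0.1195 0.0315] y -0.0006731058287870504 G along 0.106543672532352 G from centre -0.011593825364746613 rms 0.19935572490028555
```

Request:
step_arm --increments "0 1 0 -0.1 0 -0.3 0.4;0 2 0 -0.2 0 -0.6 0.4;0 3 0 -0.4 0 -0.6 0.4;0 4 0 -0.5 0 -0.6 0.4;0 5 0 -0.6 0 -0.6 0.4;0 5 0 -0.6 0 -0.6 0.4;0 5 0 -0.6 0 -0.6 0.4"

```text
time_s: 13.38
tcp_pos: [0.5864, -0.0467, 0.0246]
tool_rot: [[-0.678, 0.095, -0.729], [0.065, 0.996, 0.069], [0.732, -0.0, -0.681]]
force: [0.2, 0.5, -4.1]
finger_gap: 0.647
finger_force: 30.0
```

```bash
cat >> fit.py <<'E'
def auto():
    import cv2
    g=cv2.cvtColor(bot.capture('wrist'),6).astype(int)
    Ls=[];Rs=[]
    col=g[60:200,290:350].mean(1);t=60+int(np.argmax(col[:-1]-col[1:]>60))
    for r in range(t+8,316,10):
        row=g[r:r+2].mean(0)
        i=next((c for c in range(200,300) if row[c:c+5].max()<60),None);j=next((c for c in range(450,330,-1) if row[c-4:c+1].max()<60),None)
        if i:Ls.append((r+.5,i-.5))
        if j:Rs.append((r+.5,j+.5))
    def clean(E):
        E=np.array(E,float)
        for _ in range(3):
            k=np.polyfit(E[:,0],E[:,1],1);e=abs(np.polyval(k,E[:,0])-E[:,1]);E=E[e<=max(1,2*np.median(e))]
        return E
    Ls,Rs=clean(Ls),clean(Rs);print('tailrow',t,len(Ls),len(Rs));fit(Ls,Rs,t)
E
python3 -c "
from fit import *
st();auto()"
```

```text
t 13.3833 G [ 0.5944 -0.0475  0.032 ] tilt -47.09297457641709 yaw -5.4270432579072265 F [ 0.1854  0.4925 -4.1206] gap 0.6466881328297208 30.01577180888887 q [ 0.4613  1.2449 -0.9391  1.4027  0.5256  1.6768  0.8985]
tailrow 120 18 18
lean 83.63415262770597 tail top (x,z) [-0.0244  0.0514] tail centre [-0.0222  0.0315] tail low [-0.02    0.0116] contact low [0.1192 0.0272] y -0.0007909185300589825 G along 0.10794785070089087 G from centre -0.011309852603733506 rms 0.24569744055917542
```

Request:
step_arm --increments "0 0 0 0 0 0 0.375;0 0 0 0 0 0 0.375"

```text
time_s: 13.6
tcp_pos: [0.5864, -0.0469, 0.0252]
tool_rot: [[-0.678, 0.094, -0.729], [0.065, 0.996, 0.069], [0.732, -0.0, -0.682]]
force: [-0.3, 0.2, -3.8]
finger_gap: 0.642
finger_force: 30.0
```

Request:
step_arm --increments "0 0 0 0 0 0 0.365;0 0 0 0 0 0 0.365"

```text
time_s: 13.77
tcp_pos: [0.5865, -0.0469, 0.0252]
tool_rot: [[-0.678, 0.095, -0.729], [0.065, 0.996, 0.069], [0.732, -0.0, -0.681]]
force: [-0.2, 0.3, -5.1]
finger_gap: 0.645
finger_force: 20.5
```

Request:
step_arm --increments "0 0 0 0 0 0 0.362;0 0 0 0 0 0 0.362;0 0 0 0 0 0 0.362"

```text
time_s: 14.02
tcp_pos: [0.5865, -0.0469, 0.0252]
tool_rot: [[-0.678, 0.095, -0.729], [0.065, 0.996, 0.069], [0.732, -0.0, -0.681]]
force: [0.3, 0.2, -5.2]
finger_gap: 0.649
finger_force: 14.5
```

```bash
python3 -c "
from fit import *
st();auto()"
```

```text
t 14.0167 G [ 0.5945 -0.0477  0.0327] tilt -47.0502298792161 yaw -5.431297429711398 F [ 0.3031  0.1766 -5.1649] gap 0.6489712875301938 14.50667604804039 q [ 0.4617  1.2439 -0.9394  1.4031  0.5255  1.6767  0.8985]
tailrow 120 18 18
lean 83.6296398631735 tail top (x,z) [-0.0244  0.0518] tail centre [-0.0221  0.0319] tail low [-0.0199  0.012 ] contact low [0.1192 0.0275] y -0.000965618057776692 G along 0.10795771441923117 G from centre -0.01130232273213232 rms 0.2455436150221723
```

Request:
step_arm --increments "0 0 0 0 0 0 0.3605;0 0 0 0 0 0 0.3605;0 0 0 0 0 0 0.36;0 0 0 0 0 0 0.36"

```text
time_s: 14.4
tcp_pos: [0.5865, -0.0469, 0.0251]
tool_rot: [[-0.678, 0.095, -0.729], [0.065, 0.996, 0.069], [0.732, -0.0, -0.681]]
force: [-0.1, -0.4, -5.0]
finger_gap: 0.64
finger_force: 10.5
```

```bash
python3 -c "
from fit import *
auto()"
```

```text
tailrow 120 18 18
lean 83.6337837474392 tail top (x,z) [-0.0244  0.0517] tail centre [-0.0221  0.0319] tail low [-0.0199  0.012 ] contact low [0.1192 0.0275] y -0.0009441338470653717 G along 0.10797032268763271 G from centre -0.011301416922927503 rms 0.24557642682359707
```

Request:
step_arm --increments "0 0 0 0 0 0 0.3595;0 0 0 0 0 0 0.3595;0 0 0 0 0 0 0.359;0 0 0 0 0 0 0.359"

```text
time_s: 14.78
tcp_pos: [0.5864, -0.0469, 0.0252]
tool_rot: [[-0.678, 0.095, -0.729], [0.065, 0.996, 0.069], [0.732, -0.0, -0.681]]
force: [0.9, 0.1, -3.9]
finger_gap: 0.643
finger_force: 8.5
```

```bash
python3 -c "
from fit import *
auto()"
```

```text
tailrow 130 17 17
lean 80.60161468128874 tail top (x,z) [-0.0247  0.0443] tail centre [-0.0214  0.0246] tail low [-0.0181  0.0048] contact low [0.12   0.0277] y -0.0009582639850551829 G along 0.10766202263434149 G from centre -0.009631340884865898 rms 0.280962866317823
```

Request:
step_arm --increments "0 0 0 0 0 0 0.3586;0 0 0 0 0 0 0.3586;0 0 0 0 0 0 0.3583;0 0 0 0 0 0 0.3583"

```text
time_s: 15.17
tcp_pos: [0.5864, -0.0469, 0.0252]
tool_rot: [[-0.678, 0.095, -0.729], [0.065, 0.996, 0.069], [0.732, -0.0, -0.681]]
force: [-1.1, 0.8, -4.6]
finger_gap: 0.648
finger_force: 7.1
```

```bash
python3 -c "
from fit import *
auto()"
```

```text
tailrow 130 17 17
lean 80.6006729675131 tail top (x,z) [-0.0247  0.0443] tail centre [-0.0214  0.0246] tail low [-0.0181  0.0048] contact low [0.12   0.0277] y -0.0009596240919536258 G along 0.1076735072485535 G from centre -0.009629278960506474 rms 0.2809784166334961
```

Request:
step_arm --increments "0 0 0 0 0 0 0.358;0 0 0 0 0 0 0.358;0 0 0 0 0 0 0.3577;0 0 0 0 0 0 0.3577"

```text
time_s: 15.55
tcp_pos: [0.5865, -0.0468, 0.0251]
tool_rot: [[-0.678, 0.095, -0.729], [0.065, 0.996, 0.069], [0.732, -0.0, -0.681]]
force: [0.0, -1.1, -3.3]
finger_gap: 0.648
finger_force: 5.9
```

```bash
python3 -c "
from fit import *
auto()"
```

```text
tailrow 130 17 17
lean 80.60002568312939 tail top (x,z) [-0.0247  0.0443] tail centre [-0.0214  0.0246] tail low [-0.0181  0.0048] contact low [0.12   0.0277] y -0.0009608181832796205 G along 0.1076893795330991 G from centre -0.009638193718781097 rms 0.2809862531281709
```

Request:
step_arm --increments "0 0 0 0 0 0 0.3575;0 0 0 0 0 0 0.3575;0 0 0 0 0 0 0.3573;0 0 0 0 0 0 0.3573"

```text
time_s: 15.93
tcp_pos: [0.5864, -0.0469, 0.0251]
tool_rot: [[-0.678, 0.095, -0.729], [0.065, 0.996, 0.069], [0.732, -0.0, -0.681]]
force: [-0.5, -0.3, -3.9]
finger_gap: 0.646
finger_force: 5.1
```

```bash
python3 -c "
from fit import *
auto()"
```

```text
tailrow 130 17 17
lean 80.66961142151273 tail top (x,z) [-0.0246  0.0443] tail centre [-0.0214  0.0246] tail low [-0.0181  0.0049] contact low [0.12   0.0276] y -0.0009473068893618243 G along 0.10765151012510281 G from centre -0.009539154324273616 rms 0.27797180728398835
```

Request:
step_arm --increments "0 0 0 0 0 0 0.3571;0 0 0 0 0 0 0.3571;0 0 0 0 0 0 0.3569;0 0 0 0 0 0 0.3569"

```text
time_s: 16.32
tcp_pos: [0.5864, -0.0469, 0.0251]
tool_rot: [[-0.678, 0.095, -0.729], [0.065, 0.996, 0.069], [0.732, -0.0, -0.681]]
force: [-0.5, -0.7, -3.1]
finger_gap: 0.645
finger_force: 4.3
```

```bash
python3 -c "
from fit import *
auto()"
```

```text
tailrow 130 17 17
lean 80.6007119919817 tail top (x,z) [-0.0247  0.0443] tail centre [-0.0214  0.0246] tail low [-0.0181  0.0048] contact low [0.12   0.0277] y -0.000932969434721034 G along 0.10767535993072488 G from centre -0.009644808904197489 rms 0.28240518079342425
```

Request:
step_arm --increments "0 0 0 0 0 0 0.3567;0 0 0 0 0 0 0.3566;0 0 0 0 0 0 0.3565;0 0 0 0 0 0 0.3565"

```text
time_s: 16.7
tcp_pos: [0.5864, -0.0468, 0.0251]
tool_rot: [[-0.678, 0.095, -0.729], [0.065, 0.996, 0.069], [0.732, -0.0, -0.681]]
force: [-0.4, 0.5, -3.4]
finger_gap: 0.648
finger_force: 3.5
```

Request:
step_arm --increments "0 0 0 0 0 0 0.3564;0 0 0 0 0 0 0.3563;0 0 0 0 0 0 0.3562;0 0 0 0 0 0 0.3562"

```text
time_s: 17.03
tcp_pos: [0.5864, -0.0469, 0.0252]
tool_rot: [[-0.678, 0.095, -0.729], [0.065, 0.996, 0.069], [0.732, -0.0, -0.681]]
force: [0.4, 0.1, -2.1]
finger_gap: 0.645
finger_force: 2.9
```

```bash
python3 -c "
from fit import *
auto()"
```

```text
tailrow 130 17 17
lean 80.60058792550643 tail top (x,z) [-0.0247  0.0443] tail centre [-0.0214  0.0246] tail low [-0.0181  0.0048] contact low [0.12   0.0277] y -0.0009333476170200463 G along 0.10770503700315 G from centre -0.00963540103573561 rms 0.282399947167549
```

Request:
step_arm --increments "0 0 0 0.7 0 -0.7 0.3562;0 0 0 1.5 0 -1.4 0.3562;0 0 0 2.2 0 -2 0.3562;0 0 0 2.9 0 -2.7 0.3562;0 0 0 3.6 0 -3.4 0.3562;0 0 0 4.4 0 -4 0.3562"

```text
time_s: 17.58
tcp_pos: [0.5864, -0.0469, 0.0312]
tool_rot: [[-0.678, 0.095, -0.729], [0.065, 0.996, 0.069], [0.732, -0.0, -0.681]]
force: [-1.0, 0.6, -3.9]
finger_gap: 0.645
finger_force: 2.9
```

```bash
python3 -c "
from fit import *
auto()"
```

```text
tailrow 138 16 16
lean 77.69930586295177 tail top (x,z) [-0.0264  0.0428] tail centre [-0.0221  0.0233] tail low [-0.0179  0.0037] contact low [0.1189 0.0336] y -0.0009032091061892846 G along 0.10933871335073905 G from centre -0.007878990329041258 rms 0.27119142886602227
```

Request:
step_arm --increments "0 0 0 0.7 0 -0.7 0.356;0 0 0 1.5 0 -1.4 0.3559;0 0 0 2.2 0 -2 0.3559;0 0 0 2.9 0 -2.7 0.3558"

```text
time_s: 17.97
tcp_pos: [0.5863, -0.0469, 0.0351]
tool_rot: [[-0.678, 0.095, -0.729], [0.065, 0.996, 0.069], [0.732, -0.0, -0.681]]
force: [-1.1, 0.0, -2.7]
finger_gap: 0.647
finger_force: 2.1
```

```bash
python3 -c "
from fit import *
auto()"
```

```text
tailrow 144 16 16
lean 76.30344590766681 tail top (x,z) [-0.0257  0.0426] tail centre [-0.021   0.0232] tail low [-0.0162  0.0037] contact low [0.1198 0.0369] y -0.0009173470952311359 G along 0.10897202616870343 G from centre -0.006297438877264909 rms 0.2956798451218897
```

Request:
step_arm --increments "0 0 0 0.7 0 -0.7 0.3557;0 0 0 1.5 0 -1.4 0.3557;0 0 0 2.2 0 -2 0.3556;0 0 0 2.9 0 -2.7 0.3556;0 0 0 3.6 0 -3.4 0.3556;0 0 0 4.4 0 -4 0.3556"

```text
time_s: 18.52
tcp_pos: [0.5863, -0.0469, 0.0411]
tool_rot: [[-0.678, 0.095, -0.729], [0.065, 0.996, 0.069], [0.732, -0.0, -0.681]]
force: [-1.6, 1.0, -3.8]
finger_gap: 0.645
finger_force: 1.7
```

```bash
python3 -c "
from fit import *
auto()"
```

```text
tailrow 151 15 15
lean 75.60268743909913 tail top (x,z) [-0.0265  0.0418] tail centre [-0.0216  0.0225] tail low [-0.0166  0.0031] contact low [0.119  0.0379] y -0.0009137406304632759 G along 0.11108722902257193 G from centre -0.001342503358019647 rms 0.28301287949340115
```

Request:
step_arm --increments "0 0 0 0.7 0 -0.7 0.3556;0 0 0 1.5 0 -1.4 0.3556;0 0 0 2.2 0 -2 0.3556;0 0 0 2.9 0 -2.7 0.3556;0 0 0 3.6 0 -3.4 0.3556;0 0 0 4.4 0 -4 0.3556;0 0 0 4.4 0 -4 0.357;0 0 0 4.4 0 -4 0.357"

```text
time_s: 19.23
tcp_pos: [0.5863, -0.0469, 0.047]
tool_rot: [[-0.678, 0.095, -0.729], [0.065, 0.996, 0.069], [0.732, -0.0, -0.681]]
force: [-0.5, 0.0, -2.0]
finger_gap: 0.642
finger_force: 4.5
```

```bash
python3 -c "
from fit import *
st();auto()"
```

```text
t 19.2333 G [ 0.5943 -0.0476  0.0545] tilt -47.05041322979329 yaw -5.429101473171238 F [-0.5405  0.0304 -2.0324] gap 0.6420423599412484 4.523082375526428 q [ 0.4653  1.2191 -0.949   1.4049  0.5088  1.6958  0.8964]
tailrow 158 14 14
lean 75.13242206782444 tail top (x,z) [-0.0269  0.0412] tail centre [-0.0218  0.0218] tail low [-0.0166  0.0025] contact low [0.1187 0.0384] y -0.0009005887979950341 G along 0.112798624667264 G from centre 0.003890840133601057 rms 0.29010324493927914
```

Request:
step_arm --increments "0 0 0 -1.3 0 0.3 0.357;0 0 0 -2.6 0 0.6 0.357;0 0 0 -3.9 0 0.9 0.357;0 0 0 -5.2 0 1.2 0.357;0 0 0 -6.5 0 1.5 0.357;0 0 0 -7.8 0 1.9 0.357;0 0 0 -7.8 0 1.9 0.357"

```text
time_s: 19.87
tcp_pos: [0.5902, -0.0472, 0.0395]
tool_rot: [[-0.678, 0.095, -0.729], [0.065, 0.996, 0.069], [0.732, -0.0, -0.681]]
force: [-0.5, -0.4, -2.6]
finger_gap: 0.644
finger_force: 4.5
```

```bash
python3 -c "
from fit import *
auto()"
```

```text
tailrow 146 16 15
lean 79.95879472302558 tail top (x,z) [-0.0235  0.0437] tail centre [-0.02   0.024] tail low [-0.0165  0.0043] contact low [0.1214 0.0287] y -0.0009572945861169393 G along 0.11250692133752316 G from centre 0.0035271165189476837 rms 0.34391524263902834
```

Request:
step_arm --increments "0 0 0 -1.1 0 0.3 0.357;0 0 0 -2.2 0 0.6 0.357;0 0 0 -3.3 0 0.9 0.357;0 0 0 -4.4 0 1.2 0.357;0 0 0 -5.5 0 1.5 0.357;0 0 0 -6.5 0 1.8 0.357;0 0 0 -6.5 0 1.8 0.357"

```text
time_s: 20.5
tcp_pos: [0.5933, -0.0476, 0.0337]
tool_rot: [[-0.678, 0.095, -0.729], [0.065, 0.996, 0.069], [0.732, -0.0, -0.681]]
force: [-1.2, -0.3, -2.8]
finger_gap: 0.646
finger_force: 4.5
```

```bash
python3 -c "
from fit import *
st();auto()"
```

```text
t 20.5 G [ 0.6013 -0.0483  0.0412] tilt -47.0580931233325 yaw -5.430988348137139 F [-1.1687 -0.2911 -2.7858] gap 0.6458190186297849 4.50787827372551 q [ 0.4576  1.2384 -0.9414  1.3835  0.5202  1.6961  0.9045]
tailrow 137 16 16
lean 84.27818187844926 tail top (x,z) [-0.0193  0.0461] tail centre [-0.0173  0.0262] tail low [-0.0153  0.0063] contact low [0.124  0.0202] y -0.0009610371267660752 G along 0.11158385412011691 G from centre 0.003921328040683479 rms 0.2891144051845152
```

Request:
step_arm --increments "0 0 0 -1.1 0 0.4 0.357;0 0 0 -2.1 0 0.8 0.357;0 0 0 -3.2 0 1.2 0.357;0 0 0 -4.3 0 1.6 0.357;0 0 0 -4.3 0 1.6 0.357"

```text
time_s: 20.97
tcp_pos: [0.5951, -0.0477, 0.0294]
tool_rot: [[-0.678, 0.095, -0.729], [0.065, 0.996, 0.069], [0.732, -0.0, -0.681]]
force: [-1.0, 0.5, -1.8]
finger_gap: 0.644
finger_force: 4.5
```

Request:
step_arm --increments "0 0 0 -0.8 0 0.5 0.357;0 0 0 -1.6 0 1 0.357;0 0 0 -2.3 0 1.4 0.357;0 0 0 -2.3 0 1.4 0.357"

```text
time_s: 21.3
tcp_pos: [0.5958, -0.0478, 0.0269]
tool_rot: [[-0.679, 0.095, -0.728], [0.065, 0.995, 0.069], [0.732, -0.0, -0.682]]
force: [0.1, -0.3, -1.3]
finger_gap: 0.649
finger_force: 4.5
```

```bash
python3 -c "
from fit import *
st();auto()"
```

```text
t 21.3 G [ 0.6038 -0.0485  0.0344] tilt -47.027535277399714 yaw -5.445331099085785 F [ 0.1175 -0.2591 -1.2737] gap 0.6488657964268957 4.4983649253845215 q [ 0.4548  1.2474 -0.938   1.376   0.5258  1.6939  0.9075]
tailrow 127 17 17
lean 88.05936573624403 tail top (x,z) [-0.0168  0.0469] tail centre [-0.0161  0.0269] tail low [-0.0154  0.0069] contact low [0.1245 0.0117] y -0.00093614225795583 G along 0.11205879384938255 G from centre 0.0036792768773766076 rms 0.27203903719269873
```

Request:
step_arm --increments "0 0 0 -0.8 0 0.6 0.357;0 0 0 -1.5 0 1.2 0.357;0 0 0 -2.2 0 1.8 0.357;0 0 0 -2.2 0 1.8 0.357"

```text
time_s: 21.68
tcp_pos: [0.5959, -0.0477, 0.0242]
tool_rot: [[-0.678, 0.095, -0.729], [0.065, 0.996, 0.069], [0.732, -0.0, -0.681]]
force: [1.9, -1.0, -0.0]
finger_gap: 0.641
finger_force: 5.1
```

```bash
python3 -c "
from fit import *
st();auto()"
```

```text
t 21.6833 G [ 0.6039 -0.0485  0.0317] tilt -47.04387389991901 yaw -5.4368158308835115 F [ 1.8949 -0.9766 -0.0208] gap 0.640607924839951 5.11547162765055 q [ 0.4541  1.2506 -0.9369  1.3753  0.5277  1.692   0.908 ]
tailrow 124 18 18
lean 89.4801498463211 tail top (x,z) [-0.0155  0.0475] tail centre [-0.0153  0.0275] tail low [-0.0151  0.0075] contact low [0.1249 0.0088] y -0.0009206958951266953 G along 0.11123142167763195 G from centre 0.0032231286623824705 rms 0.2982131498536151
```

The pack lies flat (89.5°) and its weight is on the bed. Releasing gently and lifting clear.

Request:
step_arm --increments "0 0 0 0 0 0 0.352;0 0 0 0 0 0 0.345;0 0 0 0 0 0 0.32;0 0 0 0 0 0 0.25;0 0 0 0 0 0 0.15;0 0 0 4 0 -3 0.1;0 0 0 11 0 -10 0.1;0 0 0 22 0 -20 0.1;0 0 0 44 0 -41 0.1;0 0 0 66 0 -61 0.1;0 0 0 80 0 -75 0.1;0 0 0 95 0 -89 0.1;0 0 0 95 0 -89 0.1"

```text
time_s: 22.82
tcp_pos: [0.5975, -0.0469, 0.1598]
tool_rot: [[-0.683, 0.094, -0.725], [0.064, 0.996, 0.069], [0.728, 0.001, -0.686]]
force: [-0.7, 0.4, 1.0]
finger_gap: 0.901
finger_force: 0.0
```

```bash
python3 -c "
from fit import *
st()
row(dock(-.06,-.001,.16),-5.4,0);row(dock(-.06,-.001,.05),-5.4,0)
"
```

```text
t 22.8167 G [ 0.6055 -0.0477  0.1673] tilt -46.724279162746136 yaw -5.422487785802658 F [-0.7022  0.4173  0.9881] gap 0.9007595133305072 0.0 q [ 0.4623  1.0936 -0.9683  1.3565  0.4163  1.8144  0.9152]
[  0.1 -46.7   0.   94.6  -1.4 116.1]
[  0.1 -46.7   0.   14.5  -1.5 191.6]
```

```bash
python3 -c "
from h import *
import cv2
im=cv2.imread('pics/top0.png');h=cv2.cvtColor(im,40)
m=((h[...,0]>75)&(h[...,0]<100)&(h[...,1]>120)).astype(np.uint8)
m[:,:240]=0;m[:,310:]=0;m[:220]=0;m[290:]=0
c=max(cv2.findContours(m,0,1)[0],key=cv2.contourArea)
for u,v in cv2.approxPolyDP(c,2,True)[:,0]:print(u,v,h[v,u],ray('top',u,v,.14)[:2])
"
```

```text
263 237 [ 83 130 141] [0.5241 0.0989]
260 267 [ 84 172 144] [0.4703 0.1054]
283 270 [ 83 170  72] [0.4639 0.0643]
282 258 [ 85 220  94] [0.4854 0.0656]
286 242 [ 83 153  70] [0.514  0.0577]
282 238 [ 84 157 141] [0.5214 0.0648]
```

Request:
step_arm --increments "0 -6 0 14 0 15 0.3;0 -12 0 28 0 30 0.5;0 -18 0 42 0 45 0.8;0 -24 0 56 -1 60 1;0 -30 0 70 -1 80 1;0 -36 0 80 -1 100 1;0 -42 0 90 -1 110 1;0 -46.7 0 94.6 -1.4 116 1;0 -46.7 0 94.6 -1.4 116 1;0 -46.7 0 94.6 -1.4 116 1;0 -46.7 0 94.6 -1.4 116 1"

```text
time_s: 23.73
tcp_pos: [0.4483, -0.0352, 0.1451]
tool_rot: [[-0.995, 0.095, -0.006], [0.095, 0.995, -0.0], [0.006, -0.001, -1.0]]
force: [0.1, -0.7, 0.3]
finger_gap: 0.163
finger_force: 0.0
```

```bash
python3 -c "
from fit import *
st()
import cv2
im=bot.capture('wrist');cv2.imwrite('pics/w9.png',im)
p=bot.camera_params('wrist');F=240/np.tan(np.radians(p['vertical_fov'])/2)
pr=lambda X:(lambda c:np.round([p['cx']+F*c[0]/c[2],p['cy']+F*c[1]/c[2]]))(p['R']@X+p['t'])
print('pred tail top L/R',pr(dock(-.0155,-.031,.052)),pr(dock(-.0155,.029,.052)),'contact',pr(dock(.1245,-.031,.052)),pr(dock(.1245,.029,.052)))
g=cv2.cvtColor(im,6)
print([(r,int(g[r:r+4,300:340].mean())) for r in range(100,400,6)])
m=(g<45).astype(np.uint8);print([(r,np.flatnonzero(m[r,150:500])[[0,-1]]+150 if m[r,150:500].any() else 0) for r in range(160,330,10)])
"
```

```text
t 23.7333 G [ 0.4484 -0.0352  0.1561] tilt -0.3342806366286024 yaw -5.470350484290003 F [ 0.0758 -0.6991  0.2859] gap 0.16324074261646943 0.0 q [ 0.7019  0.6261 -1.0881  2.2451  0.8354  0.7727  0.5076]
pred tail top L/R [280. 307.] [358. 307.] contact [285. 453.] [354. 453.]
[(100, 125), (106, 126), (112, 126), (118, 126), (124, 125), (130, 125), (136, 126), (142, 126), (148, 126), (154, 125), (160, 124), (166, 124), (172, 121), (178, 120), (184, 119), (190, 118), (196, 131), (202, 116), (208, 136), (214, 160), (220, 172), (226, 168), (232, 165), (238, 164), (244, 168), (250, 169), (256, 171), (262, 174), (268, 176), (274, 119), (280, 110), (286, 100), (292, 34), (298, 15), (304, 14), (310, 17), (316, 39), (322, 101), (328, 35), (334, 30), (340, 55), (346, 51), (352, 46), (358, 39), (364, 42), (370, 51), (376, 55), (382, 57), (388, 58), (394, 56)]
[(160, 0), (170, 0), (180, 0), (190, 0), (200, 0), (210, 0), (220, 0), (230, 0), (240, array([151, 162])), (250, 0), (260, 0), (270, 0), (280, 0), (290, array([300, 441])), (300, array([299, 443])), (310, array([298, 338])), (320, array([297, 340]))]
```

```bash
python3 -c "
from h import *
row(dock(-.055,-.010,.12),-5.4,0);row(dock(-.055,-.010,.042),-5.4,0);row(dock(-.03,-.010,.042),-5.4,0)
"
```

```text
[ 0.  -0.3 -0.1 -5.1 -8.2 35.8]
[  0.   -0.3  -0.1  -5.6  -8.2 113.8]
[  0.   -0.3  -0.1 -30.6  -8.2 113.6]
```

Request:
step_arm --increments "0 0 0 -5 -8 36 1;0 0 0 -5 -8 60 1;0 0 0 -5 -8 85 1;0 0 0 -5 -8 105 1;0 0 0 -5 -8 113.5 1;0 0 0 -5 -8 113.5 1;0 0 0 -10 -8 113.5 1;0 0 0 -14 -8 113.5 1;0 0 0 -18 -8 113.5 1;0 0 0 -20 -8 113.5 1;0 0 0 -20 -8 113.5 1"

```text
time_s: 24.7
tcp_pos: [0.4669, -0.0451, 0.0315]
tool_rot: [[-0.995, 0.096, -0.005], [0.096, 0.995, 0.0], [0.005, -0.0, -1.0]]
force: [-0.0, 0.5, 0.4]
finger_gap: 0.007
finger_force: 0.0
```

Request:
step_arm --increments "0 0 0 -2 0 0 1;0 0 0 -4 0 0 1;0 0 0 -6 0 0 1;0 0 0 -8 0 0 1;0 0 0 -10 0 0 1;0 0 0 -10 0 0 1"

```text
time_s: 25.2
tcp_pos: [0.4762, -0.0458, 0.0309]
tool_rot: [[-0.995, 0.095, -0.006], [0.095, 0.995, 0.0], [0.006, -0.0, -1.0]]
force: [0.6, -0.1, 0.4]
finger_gap: 0.004
finger_force: 0.0
```

```bash
python3 -c "
from fit import *
st();G=bot.state()['tcp_pos']-D0;print('dock',G@dx,G@dy)
"
```

```text
t 25.2 G [ 0.4763 -0.0458  0.0419] tilt -0.3410699318010874 yaw -5.439795484578686 F [ 0.5639 -0.1238  0.3992] gap 0.004338223866287265 0.0 q [ 0.5529  0.8055 -0.8632  2.2617  1.1559  0.6406  0.2758]
dock -0.03150947914282785 -0.010001814006991336
```

Request:
step_arm --increments "0 0 0 -2 0 0 1;0 0 0 -4 0 0 1;0 0 0 -6 0 0 1;0 0 0 -8 0 0 1;0 0 0 -10 0 0 1;0 0 0 -10 0 0 1"

```text
time_s: 25.7
tcp_pos: [0.4862, -0.0467, 0.0308]
tool_rot: [[-0.995, 0.095, -0.006], [0.095, 0.995, 0.001], [0.006, 0.0, -1.0]]
force: [0.1, 1.2, -0.7]
finger_gap: 0.005
finger_force: 0.0
```

Request:
step_arm --increments "0 0 0 -2 0 0 1;0 0 0 -4 0 0 1;0 0 0 -6 0 0 1;0 0 0 -8 0 0 1;0 0 0 -10 0 0 1;0 0 0 -12 0 0 1"

```text
time_s: 26.2
tcp_pos: [0.4977, -0.0479, 0.0308]
tool_rot: [[-0.996, 0.095, -0.006], [0.095, 0.996, 0.0], [0.006, -0.0, -1.0]]
force: [-3.1, -0.7, 3.0]
finger_gap: 0.007
finger_force: 1.5
```

```bash
python3 -c "
from fit import *
st();G=bot.state()['tcp_pos']-D0;print('dock',G@dx,G@dy)
"
```

```text
t 26.2 G [ 0.4977 -0.0479  0.0418] tilt -0.3714972827175264 yaw -5.42406749693801 F [-3.1256 -0.6525  3.0468] gap 0.0074906899799530935 1.515926867723465 q [ 0.558   0.821  -0.8703  2.2127  1.1211  0.669   0.331 ]
dock -0.009940648980749518 -0.010053722457832715
```

Request:
step_arm --increments "0 0 0 -2 0 0 1;0 0 0 -4 0 0 1;0 0 0 -6 0 0 1;0 0 0 -8 0 0 1;0 0 0 -10 0 0 1;0 0 0 -12 0 0 1;0 0 0 -12 0 0 1"

```text
time_s: 26.78
tcp_pos: [0.5102, -0.049, 0.0307]
tool_rot: [[-0.995, 0.095, -0.006], [0.095, 0.996, 0.001], [0.006, 0.0, -1.0]]
force: [-0.7, 0.6, -0.3]
finger_gap: 0.003
finger_force: 0.3
```

```bash
python3 -c "
from fit import *
import cv2
st();s=bot.state();G=s['tcp_pos']-D0;print('dock',G@dx,G@dy)
im=bot.capture('wrist');cv2.imwrite('pics/w10.png',im);g=cv2.cvtColor(im,6)
p=bot.camera_params('wrist');F=240/np.tan(np.radians(p['vertical_fov'])/2)
pr=lambda X:(lambda c:np.round([p['cx']+F*c[0]/c[2],p['cy']+F*c[1]/c[2]]))(p['R']@X+p['t'])
x=G@dx+.0085
print('pred tail top',pr(dock(x,-.031,.052)),pr(dock(x,.029,.052)),pr(dock(x,-.031,.012)))
for r in range(280,420,8):print(r,g[r:r+2,200:440:8].mean(0).astype(int).tolist())
"
```

```text
t 26.7833 G [ 0.5103 -0.049   0.0417] tilt -0.3259476606471878 yaw -5.436565297324255 F [-0.7023  0.6165 -0.2889] gap 0.002928189118108944 0.2711848821491003 q [ 0.56    0.83   -0.8737  2.1848  1.1047  0.6844  0.3588]
dock 0.002669798609658217 -0.010001679759979459
pred tail top [270. 349.] [408. 349.] [280. 308.]
280 [123, 118, 119, 118, 116, 103, 91, 89, 93, 94, 96, 94, 92, 91, 92, 91, 88, 96, 95, 96, 98, 101, 100, 100, 106, 106, 107, 107, 105, 112]
288 [188, 127, 125, 148, 159, 105, 81, 82, 100, 94, 82, 83, 89, 106, 109, 19, 107, 106, 80, 77, 77, 75, 79, 79, 78, 89, 79, 77, 78, 83]
296 [195, 195, 196, 188, 182, 90, 89, 89, 89, 87, 90, 105, 106, 109, 107, 16, 107, 109, 106, 92, 91, 91, 90, 92, 92, 91, 91, 92, 91, 91]
304 [194, 192, 191, 185, 181, 143, 147, 147, 113, 141, 89, 108, 108, 106, 106, 21, 108, 107, 106, 102, 90, 91, 60, 90, 91, 141, 147, 145, 113, 141]
312 [196, 187, 187, 179, 170, 147, 177, 174, 146, 144, 113, 108, 109, 106, 106, 22, 107, 107, 107, 108, 14, 9, 11, 15, 91, 144, 145, 166, 158, 145]
320 [188, 183, 178, 166, 159, 146, 146, 147, 148, 146, 104, 105, 107, 108, 
[... 877 characters left out ...]
 28, 27, 96, 56, 29, 28, 26, 27, 25, 28, 30, 28, 26, 27, 29, 30, 26, 28]
384 [29, 30, 25, 29, 31, 30, 31, 30, 26, 29, 30, 28, 28, 29, 102, 60, 25, 29, 27, 27, 28, 30, 29, 28, 28, 28, 29, 31, 25, 29]
392 [27, 31, 27, 28, 30, 27, 28, 28, 27, 29, 27, 26, 28, 31, 104, 62, 28, 26, 29, 30, 29, 31, 28, 29, 27, 27, 32, 26, 28, 30]
400 [28, 30, 28, 30, 30, 30, 32, 29, 28, 29, 31, 29, 27, 29, 106, 47, 30, 30, 29, 26, 29, 27, 30, 26, 29, 26, 30, 29, 30, 24]
408 [28, 27, 31, 31, 27, 28, 27, 26, 27, 26, 30, 27, 29, 28, 99, 77, 32, 28, 30, 28, 30, 32, 31, 27, 28, 29, 30, 25, 29, 30]
416 [29, 28, 30, 31, 29, 30, 23, 28, 30, 30, 24, 27, 31, 25, 91, 89, 29, 29, 27, 31, 27, 30, 34, 29, 31, 28, 29, 27, 27, 30]
```

Request:
step_arm --increments "0 0 0 -1.5 0 0 1;0 0 0 -3 0 0 1;0 0 0 -4.5 0 0 1;0 0 0 -6 0 0 1;0 0 0 -7.5 0 0 1;0 0 0 -9 0 0 1;0 0 0 -9 0 0 1"

```text
time_s: 27.42
tcp_pos: [0.519, -0.0499, 0.0307]
tool_rot: [[-0.995, 0.095, -0.006], [0.095, 0.996, 0.0], [0.006, -0.0, -1.0]]
force: [-1.2, 0.3, 1.4]
finger_gap: 0.006
finger_force: 0.6
```

Request:
step_arm --increments "0 0 0 -1 0 0 1;0 0 0 -2 0 0 1;0 0 0 -3 0 0 1;0 0 0 -4 0 0 1;0 0 0 -4 0 0 1"

```text
time_s: 27.83
tcp_pos: [0.5228, -0.0503, 0.0306]
tool_rot: [[-0.995, 0.095, -0.006], [0.095, 0.996, 0.0], [0.006, -0.0, -1.0]]
force: [-1.6, 0.6, 2.0]
finger_gap: 0.005
finger_force: 0.9
```

Request:
step_arm --increments "0 0 0 -1 0 0 1;0 0 0 -2 0 0 1;0 0 0 -3 0 0 1;0 0 0 -4 0 0 1;0 0 0 -4 0 0 1"

```text
time_s: 28.25
tcp_pos: [0.5268, -0.0506, 0.0306]
tool_rot: [[-0.995, 0.095, -0.006], [0.095, 0.996, 0.0], [0.006, -0.0, -1.0]]
force: [-1.6, 0.3, 0.8]
finger_gap: 0.008
finger_force: 0.9
```

Request:
step_arm --increments "0 0 0 -1 0 0 1;0 0 0 -2 0 0 1;0 0 0 -3 0 0 1;0 0 0 -3 0 0 1"

```text
time_s: 28.58
tcp_pos: [0.5298, -0.0509, 0.0306]
tool_rot: [[-0.995, 0.095, -0.006], [0.095, 0.996, 0.0], [0.006, -0.0, -1.0]]
force: [-1.9, -0.1, 1.6]
finger_gap: 0.004
finger_force: 0.9
```

Request:
step_arm --increments "0 0 0 -1 0 0 1;0 0 0 -2 0 0 1;0 0 0 -3 0 0 1;0 0 0 -3 0 0 1"

```text
time_s: 28.92
tcp_pos: [0.5328, -0.0512, 0.0306]
tool_rot: [[-0.995, 0.095, -0.006], [0.095, 0.996, 0.0], [0.006, -0.0, -1.0]]
force: [-2.1, -0.1, 1.3]
finger_gap: 0.002
finger_force: 0.9
```

Request:
step_arm --increments "0 0 0 -1 0 0 1;0 0 0 -2 0 0 1;0 0 0 -2 0 0 1"

```text
time_s: 29.17
tcp_pos: [0.5347, -0.0514, 0.0306]
tool_rot: [[-0.995, 0.095, -0.006], [0.095, 0.996, 0.0], [0.006, -0.0, -1.0]]
force: [-2.5, -0.6, 1.3]
finger_gap: 0.006
finger_force: 0.9
```

Request:
step_arm --increments "0 0 0 -1 0 0 1;0 0 0 -2 0 0 1;0 0 0 -2 0 0 1"

```text
time_s: 29.42
tcp_pos: [0.5367, -0.0516, 0.0306]
tool_rot: [[-0.995, 0.095, -0.006], [0.095, 0.996, 0.0], [0.006, -0.0, -1.0]]
force: [-1.6, -0.2, 2.0]
finger_gap: 0.005
finger_force: 0.9
```

Request:
step_arm --increments "0 0 0 -1 0 0 1;0 0 0 -2 0 0 1;0 0 0 -2 0 0 1"

```text
time_s: 29.67
tcp_pos: [0.5387, -0.0518, 0.0306]
tool_rot: [[-0.995, 0.095, -0.006], [0.095, 0.996, 0.0], [0.006, -0.0, -1.0]]
force: [-1.6, 0.7, 1.7]
finger_gap: 0.0
finger_force: 0.9
```

Request:
step_arm --increments "0 0 0 -1 0 0 1;0 0 0 -2 0 0 1;0 0 0 -2 0 0 1"

```text
time_s: 29.92
tcp_pos: [0.5407, -0.0519, 0.0305]
tool_rot: [[-0.995, 0.095, -0.006], [0.095, 0.996, 0.0], [0.006, -0.0, -1.0]]
force: [-1.2, 1.0, 1.8]
finger_gap: 0.001
finger_force: 0.9
```

Request:
step_arm --increments "0 0 0 -1 0 0 1;0 0 0 -2 0 0 1;0 0 0 -2 0 0 1"

```text
time_s: 30.17
tcp_pos: [0.5427, -0.0522, 0.0305]
tool_rot: [[-0.995, 0.095, -0.006], [0.095, 0.996, 0.0], [0.006, -0.0, -1.0]]
force: [-2.6, 0.3, 1.5]
finger_gap: 0.006
finger_force: 0.9
```

Request:
step_arm --increments "0 0 0 -1 0 0 1;0 0 0 -2 0 0 1;0 0 0 -2 0 0 1"

```text
time_s: 30.42
tcp_pos: [0.5447, -0.0524, 0.0305]
tool_rot: [[-0.995, 0.095, -0.006], [0.095, 0.996, 0.0], [0.006, -0.0, -1.0]]
force: [-1.7, -0.0, 1.9]
finger_gap: 0.001
finger_force: 0.9
```

Request:
step_arm --increments "0 0 0 -1 0 0 1;0 0 0 -2 0 0 1;0 0 0 -2 0 0 1"

```text
time_s: 30.67
tcp_pos: [0.5453, -0.0524, 0.0305]
tool_rot: [[-0.996, 0.094, -0.008], [0.094, 0.996, 0.0], [0.008, -0.001, -1.0]]
force: [-7.4, 1.4, 5.2]
finger_gap: 0.005
finger_force: 3.4
```

Request:
step_arm --increments "0 0 0 -1 0 0 1;0 0 0 -1 0 0 1"

```text
time_s: 30.83
tcp_pos: [0.5461, -0.0525, 0.0305]
tool_rot: [[-0.996, 0.094, -0.008], [0.094, 0.996, 0.0], [0.008, -0.001, -1.0]]
force: [-7.3, -0.0, 6.4]
finger_gap: 0.007
finger_force: 3.7
```

Request:
step_arm --increments "0 0 0 -1 0 0 1;0 0 0 -1 0 0 1"

```text
time_s: 31.0
tcp_pos: [0.547, -0.0525, 0.0305]
tool_rot: [[-0.996, 0.094, -0.008], [0.094, 0.996, 0.0], [0.008, -0.001, -1.0]]
force: [-8.5, 0.5, 7.1]
finger_gap: 0.006
finger_force: 3.9
```

Request:
step_arm --increments "0 0 0 -1 0 0 1;0 0 0 -2 0 0 1;0 0 0 -2 0 0 1"

```text
time_s: 31.25
tcp_pos: [0.5488, -0.0527, 0.0305]
tool_rot: [[-0.996, 0.094, -0.009], [0.094, 0.996, -0.0], [0.009, -0.001, -1.0]]
force: [-8.1, 1.2, 7.6]
finger_gap: 0.005
finger_force: 4.2
```

Request:
step_arm --increments "0 0 0 -1 0 0 1;0 0 0 -2 0 0 1;0 0 0 -2 0 0 1"

```text
time_s: 31.5
tcp_pos: [0.5505, -0.0529, 0.0305]
tool_rot: [[-0.996, 0.094, -0.009], [0.094, 0.996, -0.0], [0.009, -0.001, -1.0]]
force: [-9.3, 0.3, 8.5]
finger_gap: 0.005
finger_force: 4.6
```

Request:
step_arm --increments "0 0 0 -1 0 0 1;0 0 0 -2 0 0 1;0 0 0 -2 0 0 1"

```text
time_s: 31.75
tcp_pos: [0.5523, -0.053, 0.0305]
tool_rot: [[-0.996, 0.094, -0.009], [0.094, 0.996, -0.0], [0.009, -0.001, -1.0]]
force: [-9.5, 1.0, 9.5]
finger_gap: 0.004
finger_force: 5.0
```

Request:
step_arm --increments "0 0 0 -1 0 0 1;0 0 0 -1 0 0 1"

```text
time_s: 31.92
tcp_pos: [0.5531, -0.0531, 0.0305]
tool_rot: [[-0.996, 0.094, -0.01], [0.094, 0.996, -0.0], [0.01, -0.001, -1.0]]
force: [-10.9, 1.0, 9.3]
finger_gap: 0.007
finger_force: 5.3
```

Request:
step_arm --increments "0 0 0 -1 0 0 1;0 0 0 -1 0 0 1"

```text
time_s: 32.08
tcp_pos: [0.554, -0.0532, 0.0305]
tool_rot: [[-0.996, 0.094, -0.01], [0.094, 0.996, -0.0], [0.01, -0.001, -1.0]]
force: [-10.6, 1.4, 10.8]
finger_gap: 0.004
finger_force: 5.5
```

Request:
step_arm --increments "0 0 0 -1 0 0 1;0 0 0 -1 0 0 1"

```text
time_s: 32.25
tcp_pos: [0.5549, -0.0533, 0.0304]
tool_rot: [[-0.996, 0.094, -0.01], [0.094, 0.996, -0.0], [0.01, -0.001, -1.0]]
force: [-11.3, 0.4, 10.4]
finger_gap: 0.008
finger_force: 5.7
```

Request:
step_arm --increments "0 0 0 -0.7 0 0 1;0 0 0 -0.7 0 0 1"

```text
time_s: 32.42
tcp_pos: [0.5555, -0.0533, 0.0304]
tool_rot: [[-0.996, 0.094, -0.01], [0.094, 0.996, -0.0], [0.01, -0.001, -1.0]]
force: [-12.3, 0.9, 10.6]
finger_gap: 0.004
finger_force: 5.9
```

Request:
step_arm --increments "0 0 0 -0.5 0 0 1;0 0 0 -0.5 0 0 1"

```text
time_s: 32.58
tcp_pos: [0.5559, -0.0534, 0.0304]
tool_rot: [[-0.996, 0.094, -0.01], [0.094, 0.996, -0.0], [0.01, -0.001, -1.0]]
force: [-12.6, 1.1, 11.3]
finger_gap: 0.009
finger_force: 6.1
```

Request:
step_arm --increments "0 0 0 -0.5 0 0 1;0 0 0 -0.5 0 0 1"

```text
time_s: 32.75
tcp_pos: [0.5563, -0.0534, 0.0304]
tool_rot: [[-0.996, 0.094, -0.01], [0.094, 0.996, -0.0], [0.01, -0.001, -1.0]]
force: [-12.0, 1.7, 11.2]
finger_gap: 0.007
finger_force: 6.2
```

Request:
step_arm --increments "0 0 0 -0.5 0 0 1;0 0 0 -0.5 0 0 1"

```text
time_s: 32.92
tcp_pos: [0.5568, -0.0535, 0.0304]
tool_rot: [[-0.996, 0.094, -0.01], [0.094, 0.996, -0.0], [0.01, -0.001, -1.0]]
force: [-12.5, 1.3, 12.3]
finger_gap: 0.004
finger_force: 6.3
```

Request:
step_arm --increments "0 0 0 -0.5 0 0 1;0 0 0 -0.5 0 0 1"

```text
time_s: 33.08
tcp_pos: [0.5572, -0.0535, 0.0304]
tool_rot: [[-0.996, 0.094, -0.011], [0.094, 0.996, -0.0], [0.011, -0.001, -1.0]]
force: [-12.5, 0.2, 11.2]
finger_gap: 0.002
finger_force: 6.5
```

Request:
step_arm --increments "0 0 0 -0.5 0 0 1;0 0 0 -0.5 0 0 1"

```text
time_s: 33.25
tcp_pos: [0.5572, -0.0535, 0.0304]
tool_rot: [[-0.996, 0.094, -0.011], [0.094, 0.996, -0.0], [0.011, -0.002, -1.0]]
force: [-14.3, 2.4, 12.5]
finger_gap: 0.004
finger_force: 7.3
```

Request:
step_arm --increments "0 0 0 -0.5 0 0 1;0 0 0 -0.5 0 0 1"

```text
time_s: 33.42
tcp_pos: [0.5572, -0.0535, 0.0304]
tool_rot: [[-0.996, 0.094, -0.012], [0.094, 0.996, -0.001], [0.012, -0.002, -1.0]]
force: [-15.7, 1.4, 14.2]
finger_gap: 0.004
finger_force: 8.2
```

The stop is felt: no more travel at x = 0.5572 while the force climbs to 15.7 N. Backing off to see whether the catch holds the pack.

Request:
step_arm --increments "0 0 0 1 0 0 1;0 0 0 2 0 0 1;0 0 0 2.5 0 0 1;0 0 0 2.5 0 0 1"

```text
time_s: 33.75
tcp_pos: [0.5572, -0.0534, 0.0304]
tool_rot: [[-0.996, 0.094, -0.008], [0.094, 0.996, 0.0], [0.008, -0.001, -1.0]]
force: [-7.1, 0.0, 5.0]
finger_gap: 0.007
finger_force: 3.7
```

Request:
step_arm --increments "0 0 0 1 0 0 1;0 0 0 2 0 0 1;0 0 0 3 0 0 1;0 0 0 3 0 0 1"

```text
time_s: 34.08
tcp_pos: [0.5553, -0.0532, 0.0304]
tool_rot: [[-0.996, 0.094, -0.006], [0.094, 0.996, 0.0], [0.006, -0.0, -1.0]]
force: [-3.7, 1.0, 1.5]
finger_gap: 0.006
finger_force: 2.1
```

Request:
step_arm --increments "0 0 0 1 0 0 1;0 0 0 2 0 0 1;0 0 0 2 0 0 1"

```text
time_s: 34.33
tcp_pos: [0.5541, -0.0534, 0.0305]
tool_rot: [[-0.995, 0.095, -0.005], [0.095, 0.995, 0.0], [0.005, -0.0, -1.0]]
force: [-0.5, 0.0, -0.4]
finger_gap: 0.004
finger_force: 0.0
```

Request:
step_arm --increments "0 0 0 1 0 0 1;0 0 0 2 0 0 1;0 0 0 2 0 0 1"

```text
time_s: 34.58
tcp_pos: [0.5516, -0.0531, 0.0305]
tool_rot: [[-0.995, 0.095, -0.006], [0.095, 0.996, 0.0], [0.006, -0.0, -1.0]]
force: [-0.3, 0.8, 0.7]
finger_gap: 0.008
finger_force: 0.0
```

Request:
step_arm --increments "0 0 0 4 0 0 1;0 0 0 10 0 0 1;0 0 0 15 0 0 1;0 0 0 15 0 -20 1;0 0 0 15 0 -50 1;0 0 0 15 0 -80 1;0 0 0 30 0 -120 1;0 0 0 60 0 -150 1;0 0 0 60 0 -150 1;0 0 0 60 0 -150 1"

```text
time_s: 35.42
tcp_pos: [0.492, -0.0478, 0.1822]
tool_rot: [[-0.996, 0.094, -0.004], [0.094, 0.996, -0.002], [0.004, -0.002, -1.0]]
force: [0.4, -0.4, -1.0]
finger_gap: 0.003
finger_force: 0.0
```

```bash
python3 -c "
from fit import *
import cv2
st()
im=bot.capture('wrist');cv2.imwrite('pics/w11.png',im);g=cv2.cvtColor(im,6)
p=bot.camera_params('wrist');F=240/np.tan(np.radians(p['vertical_fov'])/2)
pr=lambda X:(lambda c:np.round([p['cx']+F*c[0]/c[2],p['cy']+F*c[1]/c[2]]))(p['R']@X+p['t'])
for x in(.035,.045,.055,.060):print(x,pr(dock(x,-.03,.052)),pr(dock(x,.03,.052)))
print('catch',pr(dock(.05,0,.018)),'sill',pr(dock(0,0,.012)))
print([(r,int(g[r:r+3,270:285].mean()),int(g[r:r+3,345:360].mean())) for r in range(200,370,4)])
"
```

```text
t 35.4167 G [ 0.4921 -0.0478  0.1932] tilt -0.2495321773280528 yaw -5.420162208106439 F [ 0.3988 -0.4351 -0.9749] gap 0.003068574570023451 0.0 q [ 0.7412  0.619  -1.1191  2.1184  0.7453  0.8801  0.6497]
0.035 [297. 294.] [365. 294.]
0.045 [297. 305.] [365. 305.]
0.055 [297. 315.] [365. 315.]
0.06 [297. 320.] [364. 320.]
catch [330. 294.] sill [330. 243.]
[(200, 187, 168), (204, 187, 166), (208, 185, 163), (212, 181, 156), (216, 179, 153), (220, 176, 154), (224, 169, 156), (228, 162, 158), (232, 158, 160), (236, 145, 141), (240, 88, 69), (244, 140, 130), (248, 143, 136), (252, 138, 124), (256, 149, 123), (260, 144, 124), (264, 140, 124), (268, 141, 123), (272, 141, 123), (276, 142, 123), (280, 142, 124), (284, 141, 123), (288, 143, 107), (292, 141, 78), (296, 142, 83), (300, 143, 57), (304, 144, 60), (308, 142, 67), (312, 140, 74), (316, 135, 83), (320, 132, 92), (324, 128, 98), (328, 22, 21), (332, 19, 19), (336, 19, 19), (340, 19, 19), (344, 18, 18), (348, 19, 19), (352, 20, 19), (356, 18, 18), (360, 18, 20), (364, 20, 19), (368, 19, 20)]
```

```bash
python3 -c "
from fit import *
import cv2
g=cv2.cvtColor(cv2.imread('pics/w11.png'),6).astype(int)
p=bot.camera_params('wrist');F=240/np.tan(np.radians(p['vertical_fov'])/2)
for c in range(290,376,5):
    k=g[270:322,c:c+2].mean(1);r=next((i for i in range(2,50) if k[i]<k[:6].mean()-25),None)
    if r:
        r+=270;X=ray('wrist',c+.5,r,.012)-D0;print(c,r,round(X@dx,4),round(X@dy,4))
# cap with edge on top cam contact end: block face shift
t0=cv2.imread('pics/top0.png');t1=bot.capture('top');cv2.imwrite('pics/t2.png',t1)
g1=cv2.cvtColor(t1,6)
for u in(326,333,340,347,354,361):print(u,g1[136:200:4,u].tolist())
"
```

```text
290 291 0.0492 -0.0386
295 290 0.0481 -0.0336
300 288 0.046 -0.0287
310 285 0.0428 -0.0188
315 287 0.0449 -0.0139
320 312 0.0721 -0.0089
345 289 0.0471 0.0158
350 291 0.0492 0.0208
355 290 0.0481 0.0257
360 297 0.0557 0.0309
326 [85, 143, 144, 144, 143, 149, 149, 149, 128, 120, 86, 94, 55, 50, 42, 35]
333 [84, 56, 87, 48, 119, 130, 45, 50, 47, 213, 202, 204, 202, 201, 191, 54]
340 [80, 54, 152, 96, 99, 134, 49, 49, 51, 173, 198, 201, 199, 199, 192, 47]
347 [81, 37, 134, 123, 93, 132, 45, 49, 50, 150, 198, 200, 199, 202, 143, 66]
354 [76, 26, 92, 88, 63, 131, 46, 46, 49, 47, 47, 43, 92, 117, 128, 78]
361 [85, 129, 136, 141, 142, 144, 145, 148, 146, 143, 142, 138, 128, 134, 141, 147]
```

```bash
python3 -c "
from fit import *
import cv2
g=cv2.cvtColor(cv2.imread('pics/t2.png'),6).astype(float)
L=[];R=[]
for r in range(173,191):
    k=g[r,318:366];i=np.flatnonzero(k>125);i=i[(i>4)&(i<42)]
    seg=max(np.split(i,np.flatnonzero(np.diff(i)>1)+1),key=lambda s:(k[s].mean()>160)*len(s));
    a,b=seg[0],seg[-1]
    # subpixel
    sa=a-(k[a]-125)/(k[a]-k[a-1]);sb=b+(k[b]-125)/(k[b]-k[b+1])
    L.append((r,318+sa));R.append((r,318+sb))
for E in(L,R):
    E=np.array(E)[:-4];q=np.polyfit(E[:,0],E[:,1],1);A=ray('top',np.polyval(q,172),172,.052);B=ray('top',np.polyval(q,188),188,.052);d=A-B
    print(E[:,1].round(1),'yaw deg',np.degrees(np.arctan2(d[1],d[0])))
"
```

```text
[331.3 331.2 331.2 331.2 331.1 330.8 330.8 330.8 330.7 330.6 330.6 330.6
 330.5 330.4] yaw deg -5.8152346745625945
[353.1 353.2 353.  352.9 352.9 352.9 352.7 352.7 352.7 352.6 352.4 352.5
 352.5 352.4] yaw deg -4.9875219193959195
```

The label edges give a pack yaw of about -5.4°, equal to the dock's, so the pack is square, home and caught. The gripper is clear, so I'm handing in.

```bash
python3 -c "
from bench import bot
print(bot.close_job())"
```

```text
the job is handed in; nothing more can be done
None
```

I handed the job in: the pack was eased flat onto the bed, pushed in until I felt the stop (15.7 N peak at the wrist), and held by the catch when I backed off. The arm was clear of everything. The verdict was not shown to me, and I did not re-measure the things around the dock at the end.

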